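Pack the baby-care tray and re-aim the monitor

TASK

First swing the baby monitor's camera arm by its knob well clear of the care tray, round to the robot's right until it is near its stop. Then lay every care item that is out on the dresser flat in the tray compartment of its own colour, right side up, with its head in the wide end. When all are in, swing the arm back until it stands in line over the black stripe on its base and leave it there; do not shift the bowl or the cream jar.

Things in the scene. Friction and masses are not known exactly. Their poses are not given: they have to be found in the camera images.
- brush: blue baby hairbrush (white bristles up), 120 long, lying flat; may be absent. Origin: middle of its length, on the underside. Its +x runs along it towards the head, +z up. Straight handle from x = -60 to 15, 14 wide and 14 tall (grip it at the origin, near the centre of mass); head from x = 15 to 60, 28 wide and 12 tall. About 40 g.
- brush_head (a point): middle of the head of the brush, 37.5 along +x and 6 above the item's underside
- comb: yellow baby comb, 120 long, lying flat; may be absent. Origin: middle of its length, on the underside. Its +x runs along it towards the head, +z up. Straight handle from x = -60 to 15, 14 wide and 14 tall (grip it at the origin, near the centre of mass); head from x = 15 to 60, 28 wide and 12 tall. About 40 g.
- comb_head (a point): middle of the head of the comb, 37.5 along +x and 6 above the item's underside
- thermo: grey plastic forehead-thermometer wand, 120 long, lying flat; may be absent. Origin: middle of its length, on the underside. Its +x runs along it towards the head, +z up. Straight handle from x = -60 to 15, 14 wide and 14 tall (grip it at the origin, near the centre of mass); head from x = 15 to 60, 28 wide and 12 tall. About 40 g.
- thermo_head (a point): middle of the head of the thermo, 37.5 along +x and 6 above the item's underside
- spatula: green cream spatula, 120 long, lying flat; may be absent. Origin: middle of its length, on the underside. Its +x runs along it towards the head, +z up. Straight handle from x = -60 to 15, 14 wide and 14 tall (grip it at the origin, near the centre of mass); head from x = 15 to 60, 28 wide and 12 tall. About 40 g.
- spatula_head (a point): middle of the head of the spatula, 37.5 along +x and 6 above the item's underside
- spoon: red feeding spoon, 120 long, lying flat; may be absent. Origin: middle of its length, on the underside. Its +x runs along it towards the head, +z up. Straight handle from x = -60 to 15, 14 wide and 14 tall (grip it at the origin, near the centre of mass); head from x = 15 to 60, 28 wide and 12 tall. About 40 g.
- spoon_head (a point): middle of the head of the spoon, 37.5 along +x and 6 above the item's underside
- trimmer: black electric baby nail trimmer (round steel disc on its head), 120 long, lying flat; may be absent. Origin: middle of its length, on the underside. Its +x runs along it towards the head, +z up. Straight handle from x = -60 to 15, 14 wide and 14 tall (grip it at the origin, near the centre of mass); head from x = 15 to 60, 28 wide and 12 tall. About 40 g.
- trimmer_head (a point): middle of the head of the trimmer, 37.5 along +x and 6 above the item's underside
- slot_brush: blue compartment for the brush, 142 x 46, fixed in the white tray. Origin: centre of its underside, 6 above the dresser; floor 3 thick, wall tops 15 above the underside. Inside 134 long. +x end: wide, for the head (x = 32 to 67, 38 wide inside); -x end: narrow, for the handle (x = -67 to -32, 24 wide inside); from x = -32 to 32 no side walls, room for fingers. 48 from the next.
- slot_comb: yellow compartment for the comb, 142 x 46, fixed in the white tray. Origin: centre of its underside, 6 above the dresser; floor 3 thick, wall tops 15 above the underside. Inside 134 long. +x end: wide, for the head (x = 32 to 67, 38 wide inside); -x end: narrow, for the handle (x = -67 to -32, 24 wide inside); from x = -32 to 32 no side walls, room for fingers. 48 from the next.
- slot_thermo: grey compartment for the thermo, 142 x 46, fixed in the white tray. Origin: centre of its underside, 6 above the dresser; floor 3 thick, wall tops 15 above the underside. Inside 134 long. +x end: wide, for the head (x = 32 to 67, 38 wide inside); -x end: narrow, for the handle (x = -67 to -32, 24 wide inside); from x = -32 to 32 no side walls, room for fingers. 48 from the next.
- slot_spatula: green compartment for the spatula, 142 x 46, fixed in the white tray. Origin: centre of its underside, 6 above the dresser; floor 3 thick, wall tops 15 above the underside. Inside 134 long. +x end: wide, for the head (x = 32 to 67, 38 wide inside); -x end: narrow, for the handle (x = -67 to -32, 24 wide inside); from x = -32 to 32 no side walls, room for fingers. 48 from the next.
- slot_spoon: red compartment for the spoon, 142 x 46, fixed in the white tray. Origin: centre of its underside, 6 above the dresser; floor 3 thick, wall tops 15 above the underside. Inside 134 long. +x end: wide, for the head (x = 32 to 67, 38 wide inside); -x end: narrow, for the handle (x = -67 to -32, 24 wide inside); from x = -32 to 32 no side walls, room for fingers. 48 from the next.
- slot_trimmer: black compartment for the trimmer, 142 x 46, fixed in the white tray. Origin: centre of its underside, 6 above the dresser; floor 3 thick, wall tops 15 above the underside. Inside 134 long. +x end: wide, for the head (x = 32 to 67, 38 wide inside); -x end: narrow, for the handle (x = -67 to -32, 24 wide inside); from x = -32 to 32 no side walls, room for fingers. 48 from the next.
- stand: upright white post (22 thick, 140 high) of the baby monitor, fixed; origin on the dresser top, on the axis about which the boom turns
- boom (a joint): the white camera arm (boom) turning stiffly about the post; it stays where it is left. 0: it points from the post to -x, towards the robot, over the tray; positive values swing its end towards -y, the robot's right. Stops at -0.7 and 1.5 rad. Its underside is 143 and its top 157 above the dresser (162 at the post); a white camera box 44 x 50 x 44 sits at its end, 103 to 147 above the dresser.
- boom_knob (a point): middle of the upright round black knob (22 thick, 34 high, 157 to 191 above the dresser) on top of the boom's end, 150 from the post's axis; grip it from above to swing the boom. The point's -x axis points along the boom away from the post.
- dial: white disc at the foot of the post, 120 across, 5 high, fixed, origin on the post's axis; a black stripe, 8 wide, runs on it from 24 to 60 from the axis along the disc's -x. The boom is aimed when it stands over the stripe, in line with it.
- bowl: bystander: blue hard plastic bowl 124 across, 50 high, origin centre of underside
- cream_jar: bystander: white cream jar with orange cap, 64 across, 55 high, origin centre of underside

How it is judged:
On the way, in this order (a step that is already met when the one before it is completed fails the run):
1. the camera arm is swung aside to the robot's right, past 1.1 rad (value of joint boom above 1.1 rad), for 0.2 s.
2. every item present lies flat in the compartment of its colour, released, head in the wide end, the arm still aside (past 0.9 rad) (x of brush in the frame of slot_brush between -0.012 and 0.012 m and y of brush in the frame of slot_brush between -0.01 and 0.01 m and z of brush in the frame of slot_brush below 0.0065 m and x of brush_head in the frame of slot_brush above 0.02 m and angle between each of brush, comb, thermo, spatula, spoon, trimmer's own z axis and vertical below 0.08 rad and angle between the x axis of brush and the x axis of slot_brush, either way round below 0.15 rad and x of comb in the frame of slot_comb between -0.012 and 0.012 m and y of comb in the frame of slot_comb between -0.01 and 0.01 m and z of comb in the frame of slot_comb below 0.0065 m and x of comb_head in the frame of slot_comb above 0.02 m and angle between the x axis of comb and the x axis of slot_comb, either way round below 0.15 rad and x of thermo in the frame of slot_thermo between -0.012 and 0.012 m and y of thermo in the frame of slot_thermo between -0.01 and 0.01 m and z of thermo in the frame of slot_thermo below 0.0065 m and x of thermo_head in the frame of slot_thermo above 0.02 m and angle between the x axis of thermo and the x axis of slot_thermo, either way round below 0.15 rad and x of spatula in the frame of slot_spatula between -0.012 and 0.012 m and y of spatula in the frame of slot_spatula between -0.01 and 0.01 m and z of spatula in the frame of slot_spatula below 0.0065 m and x of spatula_head in the frame of slot_spatula above 0.02 m and angle between the x axis of spatula and the x axis of slot_spatula, either way round below 0.15 rad and x of spoon in the frame of slot_spoon between -0.012 and 0.012 m and y of spoon in the frame of slot_spoon between -0.01 and 0.01 m and z of spoon in the frame of slot_spoon below 0.0065 m and x of spoon_head in the frame of slot_spoon above 0.02 m and angle between the x axis of spoon and the x axis of slot_spoon, either way round below 0.15 rad and x of trimmer in the frame of slot_trimmer between -0.012 and 0.012 m and y of trimmer in the frame of slot_trimmer between -0.01 and 0.01 m and z of trimmer in the frame of slot_trimmer below 0.0065 m and x of trimmer_head in the frame of slot_trimmer above 0.02 m and angle between the x axis of trimmer and the x axis of slot_trimmer, either way round below 0.15 rad and linear speed of each of brush, comb, thermo, spatula, spoon, trimmer below 0.02 m/s and contact force between each of brush, comb, thermo, spatula, spoon, trimmer and the fingers below 0.05 N and value of joint boom above 0.9 rad), for 0.3 s.
3. the camera arm stands in line over the black stripe, within 0.1 rad (angle between the x axis of boom_knob and the x axis of dial, either way round below 0.1 rad and value of joint boom below 0.8 rad and velocity of joint boom between -0.02 and 0.02 rad/s), for 0.2 s.
At the end, for the whole second after the job is handed in: Every item present is released, at rest, flat and right side up on the floor of its colour's compartment (12 mm lengthwise, 10 mm sideways, 3.5 mm up, 0.15 rad), head in the wide end; the arm is at rest in line over the stripe within 0.1 rad (all of step 3 and x of brush in the frame of slot_brush between -0.012 and 0.012 m and y of brush in the frame of slot_brush between -0.01 and 0.01 m and z of brush in the frame of slot_brush below 0.0065 m and x of brush_head in the frame of slot_brush above 0.02 m and angle between each of brush, comb, thermo, spatula, spoon, trimmer's own z axis and vertical below 0.08 rad and angle between the x axis of brush and the x axis of slot_brush, either way round below 0.15 rad and x of comb in the frame of slot_comb between -0.012 and 0.012 m and y of comb in the frame of slot_comb between -0.01 and 0.01 m and z of comb in the frame of slot_comb below 0.0065 m and x of comb_head in the frame of slot_comb above 0.02 m and angle between the x axis of comb and the x axis of slot_comb, either way round below 0.15 rad and x of thermo in the frame of slot_thermo between -0.012 and 0.012 m and y of thermo in the frame of slot_thermo between -0.01 and 0.01 m and z of thermo in the frame of slot_thermo below 0.0065 m and x of thermo_head in the frame of slot_thermo above 0.02 m and angle between the x axis of thermo and the x axis of slot_thermo, either way round below 0.15 rad and x of spatula in the frame of slot_spatula between -0.012 and 0.012 m and y of spatula in the frame of slot_spatula between -0.01 and 0.01 m and z of spatula in the frame of slot_spatula below 0.0065 m and x of spatula_head in the frame of slot_spatula above 0.02 m and angle between the x axis of spatula and the x axis of slot_spatula, either way round below 0.15 rad and x of spoon in the frame of slot_spoon between -0.012 and 0.012 m and y of spoon in the frame of slot_spoon between -0.01 and 0.01 m and z of spoon in the frame of slot_spoon below 0.0065 m and x of spoon_head in the frame of slot_spoon above 0.02 m and angle between the x axis of spoon and the x axis of slot_spoon, either way round below 0.15 rad and x of trimmer in the frame of slot_trimmer between -0.012 and 0.012 m and y of trimmer in the frame of slot_trimmer between -0.01 and 0.01 m and z of trimmer in the frame of slot_trimmer below 0.0065 m and x of trimmer_head in the frame of slot_trimmer above 0.02 m and angle between the x axis of trimmer and the x axis of slot_trimmer, either way round below 0.15 rad and linear speed of each of brush, comb, thermo, spatula, spoon, trimmer below 0.02 m/s and contact force between each of brush, comb, thermo, spatula, spoon, trimmer and the fingers below 0.05 N); the robot touches nothing.
It fails at once if the bowl or the cream jar is shifted more than 3 cm (distance of any of bowl, cream_jar from where it was at the start of the episode above 0.03 m).
Of brush, comb, thermo, spatula, spoon, trimmer only 4 to 6 are there at a start; the rules pass over those that are not, and their reading is None.
At some moment in a run one of brush, comb, thermo, spatula, spoon, trimmer may be knocked a few centimetres aside while the robot is not near it.
Once in a run the grip may slacken for a moment while it holds something.
It also fails if it takes over 210 s, if anything falls off the work surface, if the arm or the gripper's body presses on something with over 40 N, if the wrist force passes 120 N, or if a joint passes its speed limit or range.

ROBOT

A 7-joint arm with a two-finger parallel gripper is mounted at the origin on the work surface. World frame = base frame: x ahead of the robot, y to its left, z up, the work surface at z = 0. Lengths are in m, angles in rad, forces in N, time in s.
With the tool pointing down it reaches from about 0.4 to 0.85 m from the base axis. Payload 10.4 kg.
Tool frame: the origin (TCP) lies midway between the tips of the shut fingers; the grasp point (between the pads) lies 19 mm behind it; x points along the fingers, y is the direction in which the jaws open and shut, and the axes are right-handed (so a half turn about x gives the same grasp; the last joint's range is limited). The gripper opens to 87 mm and grips with 3 to 60 N. Pads are 19 mm wide; open, the fingers measure 117 mm over their backs; the gripper's body (75 mm by 190 mm) begins 51 mm behind the grasp point.
Start: joints at [-1.344, 0.332, -0.065, 1.46, 0.022, 1.35, -0.088], TCP at [0.154, 0.606, 0.223] pointing down, gripper open.
Joint ranges: [-2.6, 2.6], [-0.5, 2.12], [-1.47, 1.34], [0.16, 2.42], [-1.27, 4.41], [0.06, 2.06], [-2.6, 2.6]. Speed limits (rad/s): [2.22, 2.22, 2.79, 2.79, 3.14, 3.14, 3.14].

INTERFACE

Orientations are given as a unit quaternion [x, y, z, w].
In Python, from bench import r gives the robot as it stands.
- The arm moves only by the shell command python3 -m jog 'ROWS' [OPENING] [FORCE]. ROWS is JSON, a list of rows, each an object with "slide": the shift along the tool's x, y, z in cm, a list of three; "roll": the turn about the tool's x in degrees. A call has 1 to 5 rows; each row is the pose to reach, as a shift and turn from the pose measured when the call began, along the tool's axes at that moment; what a row does not reach only later rows make up. A row lasts 1/12 s, in which the tool goes at most 41.7 mm and 7.16 degrees, less where a joint would pass 70% of its speed; a pose out of reach is approached as far as the arm can. A call with a gripper value outside its range is refused whole. OPENING is the closure, from 0 (fully open) to 1 (shut), set as the call begins (- or left out, the last holds). The fingers move at their own pace and stop on an object; FORCE is the grip in N (left out, the last holds). Time passes only in rows, so rows that repeat a pose let the fingers close. It gives the time, the measured TCP pose, the force and the opening at its end, in the units of the state.
- r.read_state(): the state, without advancing time (a new reading comes with each control period).
- r.camera(name): name is "scene" or "top"; returns the picture (420x560x3 uint8, red, green, blue); there is no depth.
- r.camera_info(name): a dict with "intrinsics" (3x3 intrinsics, pixels), "R" (3x3) and "t" (3): a world point X has camera coordinates R X + t. Camera axes: x right, y down, z forward; pixel columns grow to the right and rows downward; lengths in m; the calibration is good to about 2 mm. A picture is of the moment at which its call begins. camera_info takes no time and is no camera call.
- r.close_job(): hands the job in, once; it reports no verdict.
The state is a dict: "time": time; "joint_positions": joint angles; "joint_vel": joint speeds; "joint_torque": joint torques, N m; "ee_pos": TCP position; "eef_rot": TCP orientation; "ft_force": force on the tool from outside, world axes, zero at the start; "torque": the same for the moment, N m; "width": finger opening in m.
Only numpy, scipy, OpenCV 4.12 (cv2) and the standard library are available. Lean on these libraries where they do the work, as an engineer would, in place of code of your own. Each camera call takes 0.05 s, during which the arm holds its last target.

## Working session

There is one attempt and no reset: what is moved stays moved. The work goes in short steps, Python scripts to look and compute and a shell command to move; the robot and the scene stay as the last step left them, time stands still between calls to the robot, and variables do not carry over. Pictures are saved under pics/ and viewed, and the job is handed in when it is done.

```bash
ls; mkdir -p pics
python3 - <<'E'
from bench import r
import cv2
for n in("scene","top"):
    im=r.camera(n); cv2.imwrite(f"pics/{n}0.png",im[:,:,::-1]); i=r.camera_info(n); print(n,i)
print(r.read_state())
E
```

```text
pics
scene {'intrinsics': array([[543.64699913,   0.        , 278.98407521],
       [  0.        , 543.64699913, 214.95039765],
       [  0.        ,   0.        ,   1.        ]]), 'R': array([[ 0.54399191,  0.83908226, -0.00371101],
       [ 0.53101146, -0.34768179, -0.77275106],
       [-0.64969196,  0.41839973, -0.63469838]]), 't': array([-0.29633388, -0.20876486,  2.14353113])}
top {'intrinsics': array([[408.41154461,   0.        , 284.51368547],
       [  0.        , 408.41154461, 206.65126919],
       [  0.        ,   0.        ,   1.        ]]), 'R': array([[-0.02786325, -0.99956693, -0.00946505],
       [-0.99182462,  0.02882454, -0.1243104 ],
       [ 0.12452939,  0.00592398, -0.99219823]]), 't': array([-0.01772368,  0.57520124,  1.07506598])}
{'time': 0.1, 'joint_positions': array([-1.34360086,  0.33278774, -0.06467769,  1.46083436,  0.02163462,
        1.34990762, -0.08846822]), 'joint_vel': array([-0.00014691, -0.00024158, -0.00087803, -0.00257773,  0.00170552,
        0.00023777,  0.00196238]), 'joint_torque': array([ 2.00364244e-03, -6.24546647e+01,  2.48219131e-02, -3.90720785e+01,
       -6.14226772e-02,  3.65976384e-02,  5.32749993e-05]), 'ee_pos': array([0.15444778, 0.60526786, 0.2218575 ]), 'eef_rot': array([ 0.08763529,  0.70162066, -0.0885119 ,  0.70157975]), 'ft_force': array([ 0.57933165, -0.76110933,  0.47606172]), 'torque': array([ 0.07310155, -0.03329338,  0.03575723]), 'width': 0.08755390737851482}
```

View pics/scene0.png

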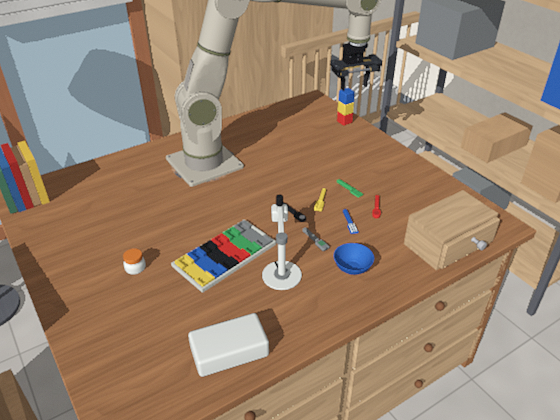

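View pics/top0.png

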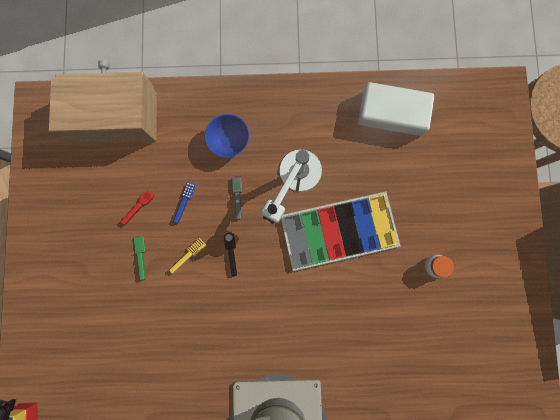

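```bash
cat > h.py <<'E'
from bench import r
import numpy as np, cv2, json
from scipy.spatial.transform import Rotation as Rot
def w(name,u,v,z):
    i=r.camera_info(name);K,R,t=i["intrinsics"],i["R"],i["t"]
    d=R.T@np.linalg.inv(K)@np.array([u,v,1.]);c=-R.T@t
    return c+d*(z-c[2])/d[2]
def px(name,X):
    i=r.camera_info(name);p=i["intrinsics"]@(i["R"]@np.array(X)+i["t"]);return p[:2]/p[2]
def crop(name,out,x0,y0,x1,y1,f):
    im=r.camera(name)[y0:y1,x0:x1,::-1]
    cv2.imwrite(out,cv2.resize(im,None,fx=f,fy=f,interpolation=cv2.INTER_CUBIC))
def yaw(R): # world yaw of jaw axis
    return np.degrees(np.arctan2(R[1,1],R[0,1]))
def go(x,y,z,jaw=None):
    """slide in tool axes (cm) & roll to have the tool at x,y,z with jaw axis yaw (deg, mod 180)"""
    s=r.read_state();R=Rot.from_quat(s["eef_rot"]).as_matrix();p=s["ee_pos"]
    d=np.array([x,y,z])-p
    print("t %.2f"%s["time"],"pos",p.round(4),"down",R[:,0].round(3),"jawyaw %.1f"%yaw(R),"w %.4f"%s["width"],"F",s["ft_force"].round(1),"q7 %.2f"%s["joint_positions"][6])
    print("slide cm",(R.T@d*100).round(2), "dist %.1fcm"%(100*np.linalg.norm(d)))
    if jaw is not None:
        # roll about tool x (down) by +a turns yaw by -a
        a=-(jaw-yaw(R)); a=(a+90)%180-90
        print("roll %.1f"%a, "alt %.1f"%(a-180*np.sign(a)))
E
python3 - <<'E'
from h import *
crop("top","pics/t1.png",110,165,250,285,5.7)
crop("top","pics/t2.png",250,140,410,280,5)
go(.5,.1,.3,0)
E
```

```text
t 0.20 pos [0.1544 0.6054 0.2221] down [-0.    -0.001 -1.   ] jawyaw 75.7 w 0.0867 F [ 0.  -0.9 -1.1] q7 -0.09
slide cm [ -7.76 -40.44  45.98] dist 61.7cm
roll 75.7 alt -104.3
```

View pics/t1.png

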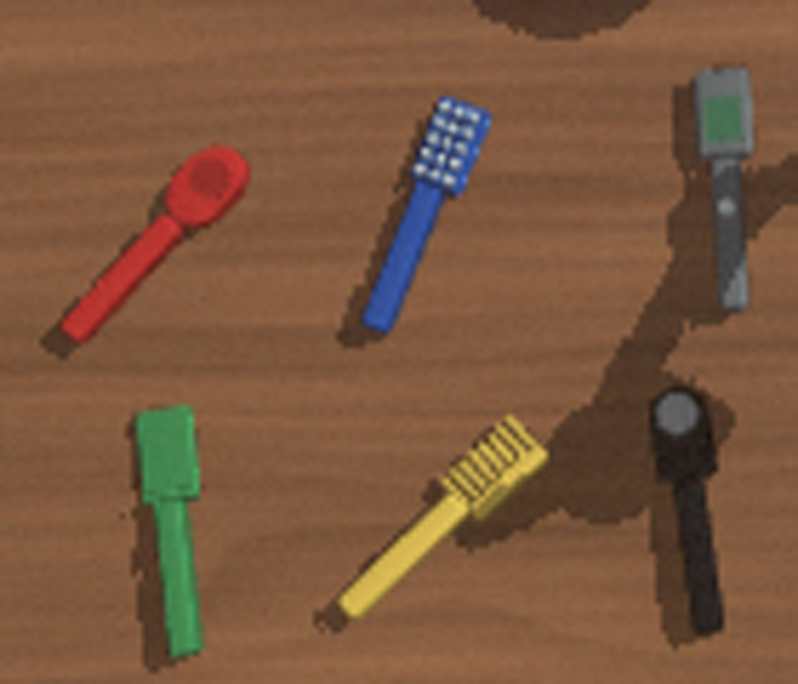

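View pics/t2.png

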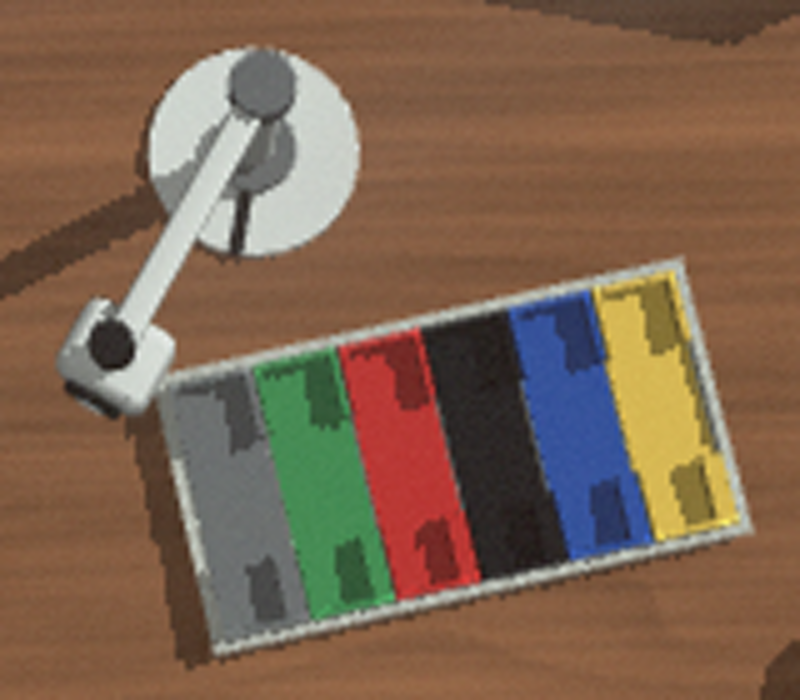

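Run:
```python
from h import *
it=dict(spoon=((78,328),(232,158)),brush=((378,326),(465,104)),thermo=((735,306),(723,70)),spatula=((186,650),(167,408)),comb=((352,608),(528,432)),trimmer=((708,630),(676,388)))
for n,(a,b) in it.items():
    A=w("top",110+a[0]/5.7,165+a[1]/5.7,.014);B=w("top",110+b[0]/5.7,165+b[1]/5.7,.012)
    d=B-A;L=np.hypot(*d[:2]);u=d[:2]/L
    print(n,"len %.3f"%L,"org",((A+B)[:2]/2).round(4),"yaw %.1f"%np.degrees(np.arctan2(d[1],d[0])))
q=lambda a,z:w("top",250+a[0]/5,140+a[1]/5,z)[:2]
c=[q(a,.021) for a in((160,380),(683,258),(750,530),(215,655))]
for i in range(4):
    d=c[(i+1)%4]-c[i];print(c[i].round(4),np.linalg.norm(d).round(4),np.degrees(np.arctan2(d[1],d[0])).round(1))
print("tray centre",np.mean(c,0).round(4))
K=q((113,342),.191);P=q((262,83),.162);print("knob",K.round(4),"post",P.round(4),np.linalg.norm(K-P))
S=q((236,250),.005);S2=q((243,195),.005);print("stripe",S,S2)
f=lambda a:np.arctan2(-(a-P)[1],-(a-P)[0]); D=q((255,152),.005);print("dialc",D)
print("boom",f(K),"stripe",f(S),f(S2))
```

```text
spoon len 0.110 org [0.5867 0.3761] yaw -41.9
brush len 0.116 org [0.5969 0.2457] yaw -21.0
thermo len 0.117 org [0.6059 0.0953] yaw 2.2
spatula len 0.116 org [0.4479 0.3636] yaw 5.8
comb len 0.117 org [0.4484 0.2363] yaw -45.8
trimmer len 0.117 org [0.4505 0.1152] yaw 7.0
[ 0.5506 -0.0264] 0.2967 -78.5
[ 0.61   -0.3171] 0.153 -169.6
[ 0.4595 -0.3446] 0.2985 101.4
[ 0.4005 -0.052 ] 0.1524 9.7
tray centre [ 0.5052 -0.185 ]
knob [ 0.5517 -0.0071] post [ 0.6806 -0.082 ] 0.14914812165730443
stripe [ 0.62442484 -0.07084277] [ 0.65570474 -0.07578315]
dialc [ 0.6801968  -0.08335576]
boom -0.5262810507018052 stripe -0.19576261984475926 -0.2439663908758842
```

```bash
cat >> h.py <<'E'
def plan(x,y,z,yawt,n=0,mx=18,mr=33):
    """calls to reach pose; yawt absolute unwrapped yaw (deg) from current"""
    s=r.read_state();R=Rot.from_quat(s["eef_rot"]).as_matrix();p=s["ee_pos"]
    y0=yaw(R);D=np.array([x,y,z])-p;dy=yawt-y0
    n=max(n,int(np.ceil(max(100*np.linalg.norm(D)/mx,abs(dy)/mr,1))))
    print("t %.2f"%s["time"],"pos",p.round(4),"down",R[:,0].round(3),"jawyaw %.1f"%y0,"w %.4f"%s["width"],"F",s["ft_force"].round(1),"q7 %.2f"%s["joint_positions"][6])
    for k in range(n):
        Rk=Rot.from_rotvec([0,0,np.radians(dy)*k/n]).as_matrix()@R
        print(k,"slide",(Rk.T@D/n*100).round(2),"roll %.1f"%(-dy/n))
E
python3 - <<'E'
from h import *
plan(.552,-.007,.24,-120)
E
```

```text
t 0.20 pos [0.1544 0.6054 0.2221] down [-0.    -0.001 -1.   ] jawyaw 75.7 w 0.0867 F [ 0.  -0.9 -1.1] q7 -0.09
0 slide [-0.29 -8.25  8.94] roll 32.6
1 slide [-0.3  -2.13 11.98] roll 32.6
2 slide [-0.3   4.66 11.24] roll 32.6
3 slide [-0.31  9.99  6.95] roll 32.6
4 slide [-0.31 12.16  0.47] roll 32.6
5 slide [-0.31 10.5  -6.15] roll 32.6
```

```bash
python3 -m jog '[{"slide":[-1.8,-8.3,9],"roll":32.6},{"slide":[-1.8,-8.3,9],"roll":32.6},{"slide":[-1.8,-8.3,9],"roll":32.6},{"slide":[-1.8,-8.3,9],"roll":32.6},{"slide":[-1.8,-8.3,9],"roll":32.6}]' 0
python3 - <<'E'
from h import *
plan(.552,-.007,.24,-120)
E
```

```text
time: 0.62
ee_pos: [0.2234, 0.501, 0.241]
eef_rot: [0.285, 0.647, -0.285, 0.647]
ft_force: [-0.3, 0.0, 0.3]
width: 0.0871
t 0.62 pos [0.2234 0.501  0.241 ] down [ 0.001  0.    -1.   ] jawyaw 42.4 w 0.0871 F [-0.3  0.   0.3] q7 -0.49
0 slide [ 0.02 -2.   11.93] roll 32.5
1 slide [ 0.03  4.72 11.14] roll 32.5
2 slide [0.03 9.96 6.86] roll 32.5
3 slide [ 0.03 12.09  0.44] roll 32.5
4 slide [ 0.03 10.44 -6.12] roll 32.5
```

```bash
python3 -m jog '[{"slide":[0,-2,12],"roll":32.5},{"slide":[0,-2,12],"roll":32.5},{"slide":[0,-2,12],"roll":32.5},{"slide":[0,-2,12],"roll":32.5},{"slide":[0,-2,12],"roll":32.5}]'
python3 -m jog '[{"slide":[0,4.7,11.1],"roll":32.5},{"slide":[0,4.7,11.1],"roll":32.5},{"slide":[0,4.7,11.1],"roll":32.5},{"slide":[0,4.7,11.1],"roll":32.5},{"slide":[0,4.7,11.1],"roll":32.5}]'
python3 -m jog '[{"slide":[0,10,6.9],"roll":32.5},{"slide":[0,10,6.9],"roll":32.5},{"slide":[0,10,6.9],"roll":32.5},{"slide":[0,10,6.9],"roll":32.5},{"slide":[0,10,6.9],"roll":32.5}]'
python3 -m jog '[{"slide":[0,12,0.4],"roll":32.5},{"slide":[0,12,0.4],"roll":32.5},{"slide":[0,12,0.4],"roll":32.5},{"slide":[0,12,0.4],"roll":32.5},{"slide":[0,12,0.4],"roll":32.5}]'
python3 - <<'E'
from h import *
plan(.552,-.007,.24,-120)
E
```

```text
time: 1.03
ee_pos: [0.2914, 0.3968, 0.2414]
eef_rot: [0.458, 0.539, -0.458, 0.539]
ft_force: [-0.9, 0.3, -0.6]
width: 0.0869
time: 1.45
ee_pos: [0.3571, 0.2926, 0.2416]
eef_rot: [0.593, 0.386, -0.592, 0.385]
ft_force: [-0.6, 1.4, 0.2]
width: 0.0867
time: 1.87
ee_pos: [0.4217, 0.1867, 0.2416]
eef_rot: [0.679, 0.201, -0.677, 0.2]
ft_force: [-0.4, 1.8, 0.3]
width: 0.0871
time: 2.28
ee_pos: [0.4843, 0.0811, 0.2415]
eef_rot: [0.708, -0.001, -0.707, -0.002]
ft_force: [0.5, 0.9, -0.8]
width: 0.0873
t 2.28 pos [0.4843 0.0811 0.2415] down [ 0.001  0.001 -1.   ] jawyaw -90.3 w 0.0873 F [ 0.5  0.9 -0.8] q7 -1.83
0 slide [ 0.15  8.78 -6.81] roll 29.7
```

```bash
python3 -m jog '[{"slide":[0,8.8,-6.8],"roll":29.7},{"slide":[0,8.8,-6.8],"roll":29.7},{"slide":[0,8.8,-6.8],"roll":29.7},{"slide":[0,8.8,-6.8],"roll":29.7},{"slide":[0,8.8,-6.8],"roll":29.7}]'
python3 - <<'E'
from h import *
plan(.552,-.007,.165,-120)
crop("scene","pics/s1.png",210,120,350,240,5.5)
E
```

```text
time: 2.7
ee_pos: [0.5524, -0.0096, 0.2411]
eef_rot: [0.682, -0.187, -0.682, -0.187]
ft_force: [-0.4, 0.1, -0.1]
width: 0.087
t 2.70 pos [ 0.5524 -0.0096  0.2411] down [ 0.001 -0.    -1.   ] jawyaw -120.6 w 0.0870 F [-0.4  0.1 -0.1] q7 -2.07
0 slide [ 7.61 -0.21  0.17] roll -0.6
```

View pics/s1.png

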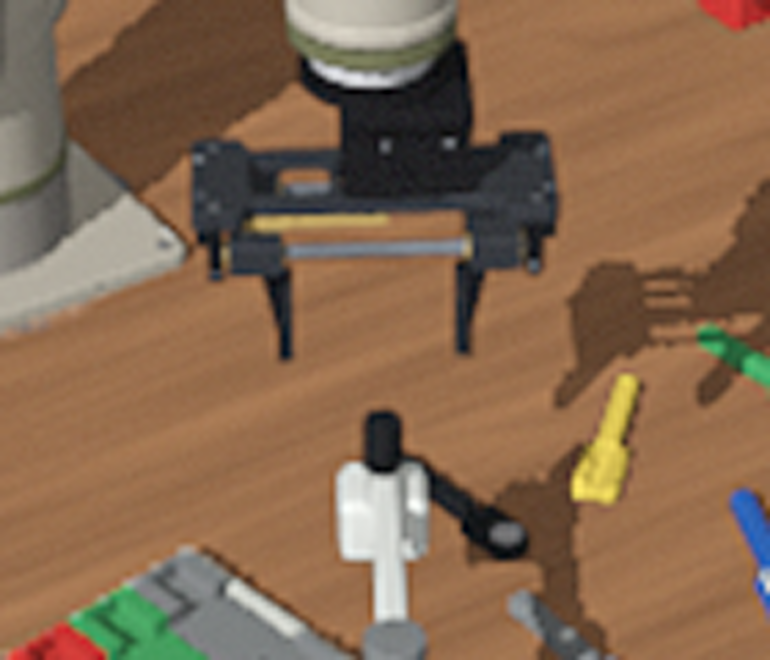

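The picture shows the knob (crop 383,440) centred below the open fingers (285 and 462). Going down and gripping.

```bash
python3 -m jog '[{"slide":[3.8,-0.1,0.1],"roll":0},{"slide":[7.4,-0.2,0.2],"roll":0},{"slide":[7.4,-0.2,0.2],"roll":0}]' 0 40
python3 -m jog '[{"slide":[0,0,0],"roll":0},{"slide":[0,0,0],"roll":0},{"slide":[0,0,0],"roll":0},{"slide":[0,0,0],"roll":0},{"slide":[0,0,0],"roll":0}]' 1 40
python3 -m jog '[{"slide":[0,0,0],"roll":0},{"slide":[0,0,0],"roll":0},{"slide":[0,0,0],"roll":0}]'
python3 - <<'E'
from h import *
P=np.array([.6806,-.082])
s=r.read_state();print(s["width"],s["ft_force"])
p=s["ee_pos"][:2];d=p-P
th=np.arctan2(-d[1],-d[0]);rad=np.linalg.norm(d);print(th,rad)
# arc plan: calls with 5 rows each, in start axes of call
y0=yaw(Rot.from_quat(s["eef_rot"]).as_matrix())
N=20;T=1.36
for c in range(4):
    t0=th+(T-th)*c*5/N
    yy=np.radians(y0)+t0-th;ty=np.array([np.cos(yy),np.sin(yy)]);tz=np.array([np.sin(yy),-np.cos(yy)])
    for k in range(1,6):
        t=th+(T-th)*(c*5+k)/N
        v=rad*(np.array([-np.cos(t),-np.sin(t)])-np.array([-np.cos(t0),-np.sin(t0)]))*100
        print(c,k,"%.2f %.2f roll %.1f"%(v@ty,v@tz,-np.degrees(t-t0)))
E
```

```text
time: 3.0
ee_pos: [0.5476, -0.0048, 0.1613]
eef_rot: [-0.68, 0.185, 0.685, 0.183]
ft_force: [-1.5, 0.2, -1.0]
width: 0.087
time: 3.42
ee_pos: [0.5485, -0.0048, 0.1627]
eef_rot: [-0.681, 0.185, 0.685, 0.184]
ft_force: [0.4, -0.4, 0.1]
width: 0.0618
time: 3.67
ee_pos: [0.5487, -0.0048, 0.1631]
eef_rot: [-0.681, 0.185, 0.684, 0.184]
ft_force: [-0.3, 0.3, 0.1]
width: 0.0414
0.04139841491706258 [-0.2937831   0.31726822  0.13562034]
-0.5293697042107396 0.15285231521625345
0 1 1.44 -0.07 roll -5.4
0 2 2.87 -0.27 roll -10.8
0 3 4.28 -0.60 roll -16.2
0 4 5.64 -1.07 roll -21.7
0 5 6.96 -1.66 roll -27.1
1 1 1.44 -0.07 roll -5.4
1 2 2.87 -0.27 roll -10.8
1 3 4.28 -0.60 roll -16.2
1 4 5.64 -1.07 roll -21.7
1 5 6.96 -1.66 roll -27.1
2 1 1.44 -0.07 roll -5.4
2 2 2.87 -0.27 roll -10.8
2 3 4.28 -0.60 roll -16.2
2 4 5.64 -1.07 roll -21.7
2 5 6.96 -1.66 roll -27.1
3 1 1.44 -0.07 roll -5.4
3 2 2.87 -0.27 roll -10.8
3 3 4.28 -0.60 roll -16.2
3 4 5.64 -1.07 roll -21.7
3 5 6.96 -1.66 roll -27.1
```

```bash
python3 -m jog '[{"slide":[0,0,0],"roll":0},{"slide":[0,0,0],"roll":0},{"slide":[0,0,0],"roll":0},{"slide":[0,0,0],"roll":0},{"slide":[0,0,0],"roll":0}]' 1 50
python3 -m jog '[{"slide":[0,1.4,-0.1],"roll":-5.4},{"slide":[0,2.9,-0.3],"roll":-10.8},{"slide":[0,4.3,-0.6],"roll":-16.2},{"slide":[0,5.6,-1.1],"roll":-21.7},{"slide":[0,7.0,-1.7],"roll":-27.1}]'
python3 - <<'E'
from h import *
P=np.array([.6806,-.082])
s=r.read_state();print(s["width"],s["ft_force"],s["torque"])
d=s["ee_pos"][:2]-P
th=np.arctan2(-d[1],-d[0]);rad=np.linalg.norm(d);print(th,rad)
crop("scene","pics/s2.png",190,120,330,240,5.5)
E
```

```text
time: 4.08
ee_pos: [0.5487, -0.0047, 0.1631]
eef_rot: [-0.681, 0.185, 0.684, 0.184]
ft_force: [-0.6, 1.1, 1.2]
width: 0.0208
time: 4.5
ee_pos: [0.5282, -0.0739, 0.1632]
eef_rot: [-0.705, 0.017, 0.709, 0.017]
ft_force: [7.6, 1.3, -6.2]
width: 0.021
0.0209991371308411 [ 7.63377893  1.31899236 -6.19755653] [ 0.08344599 -1.56781949 -0.01026457]
-0.05284764541519533 0.15261813024936527
```

View pics/s2.png

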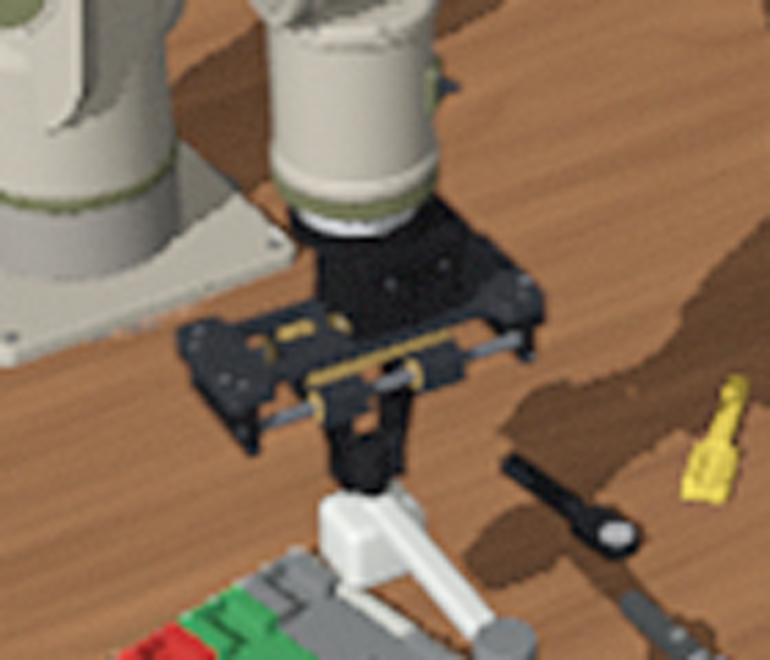

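The knob is held and the boom follows. Continuing the arc.

```bash
python3 -m jog '[{"slide":[0,1.4,-0.1],"roll":-5.4},{"slide":[0,2.9,-0.3],"roll":-10.8},{"slide":[0,4.2,-0.7],"roll":-16.2},{"slide":[0,5.6,-1.1],"roll":-21.7},{"slide":[0,6.9,-1.7],"roll":-27.1}]' 
python3 -m jog '[{"slide":[0,1.4,-0.1],"roll":-5.4},{"slide":[0,2.9,-0.3],"roll":-10.8},{"slide":[0,4.2,-0.7],"roll":-16.2},{"slide":[0,5.6,-1.1],"roll":-21.7},{"slide":[0,6.9,-1.7],"roll":-27.1}]' 
python3 -m jog '[{"slide":[0,1.4,-0.1],"roll":-5.4},{"slide":[0,2.9,-0.3],"roll":-10.8},{"slide":[0,4.2,-0.7],"roll":-16.2},{"slide":[0,5.5,-1.1],"roll":-21.7},{"slide":[0,5.5,-1.1],"roll":-21.7}]'
python3 - <<'E'
from h import *
P=np.array([.6806,-.082])
s=r.read_state();print(s["width"],s["ft_force"],s["torque"])
d=s["ee_pos"][:2]-P
th=np.arctan2(-d[1],-d[0]);rad=np.linalg.norm(d);print(th,rad)
E
```

```text
time: 4.97
ee_pos: [0.5423, -0.1472, 0.1631]
eef_rot: [-0.689, -0.152, 0.692, -0.152]
ft_force: [2.4, 2.6, -0.8]
width: 0.0217
time: 5.38
ee_pos: [0.5871, -0.2035, 0.1632]
eef_rot: [-0.634, -0.311, 0.636, -0.311]
ft_force: [0.4, 2.3, 3.4]
width: 0.0211
time: 5.8
ee_pos: [0.6391, -0.2302, 0.1632]
eef_rot: [-0.563, -0.426, 0.565, -0.427]
ft_force: [1.9, -2.3, 4.6]
width: 0.0208
0.02083757126614156 [ 1.89130327 -2.30556435  4.62483542] [-0.57945488 -0.41686634 -0.16000831]
1.2973904511014773 0.15387131875597224
```

```bash
python3 -m jog '[{"slide":[0,0.6,-0.1],"roll":-2.5},{"slide":[0,1.3,-0.2],"roll":-5},{"slide":[0,1.3,-0.2],"roll":-5}]'
python3 -m jog '[{"slide":[0,0,0],"roll":0},{"slide":[0,0,0],"roll":0},{"slide":[0,0,0],"roll":0},{"slide":[0,0,0],"roll":0},{"slide":[0,0,0],"roll":0}]' 0.2 20
python3 -m jog '[{"slide":[-4,0,0],"roll":0},{"slide":[-8,0,0],"roll":0},{"slide":[-12,0,0],"roll":0},{"slide":[-12,0,0],"roll":0}]' 0
python3 - <<'E'
from h import *
plan(.45,.1,.28,-60)
crop("top","pics/t3.png",250,130,410,280,5)
crop("top","pics/t4.png",110,165,250,285,5.7)
E
```

```text
time: 6.05
ee_pos: [0.6525, -0.2335, 0.1633]
eef_rot: [-0.544, -0.449, 0.546, -0.452]
ft_force: [1.8, -4.5, 2.2]
width: 0.0208
time: 6.47
ee_pos: [0.6523, -0.233, 0.1631]
eef_rot: [-0.544, -0.45, 0.546, -0.451]
ft_force: [-0.9, 0.3, 0.5]
width: 0.0464
time: 6.8
ee_pos: [0.6545, -0.2336, 0.2925]
eef_rot: [0.546, 0.446, -0.544, 0.455]
ft_force: [0.3, -0.6, 1.6]
width: 0.0729
t 6.80 pos [ 0.6545 -0.2336  0.2925] down [ 0.01  -0.007 -1.   ] jawyaw -10.9 w 0.0729 F [ 0.3 -0.6  1.6] q7 0.22
0 slide [ 0.27 -8.79 -9.64] roll 16.4
1 slide [  0.25 -11.15  -6.77] roll 16.4
2 slide [  0.26 -12.61  -3.35] roll 16.4
```

View pics/t3.png

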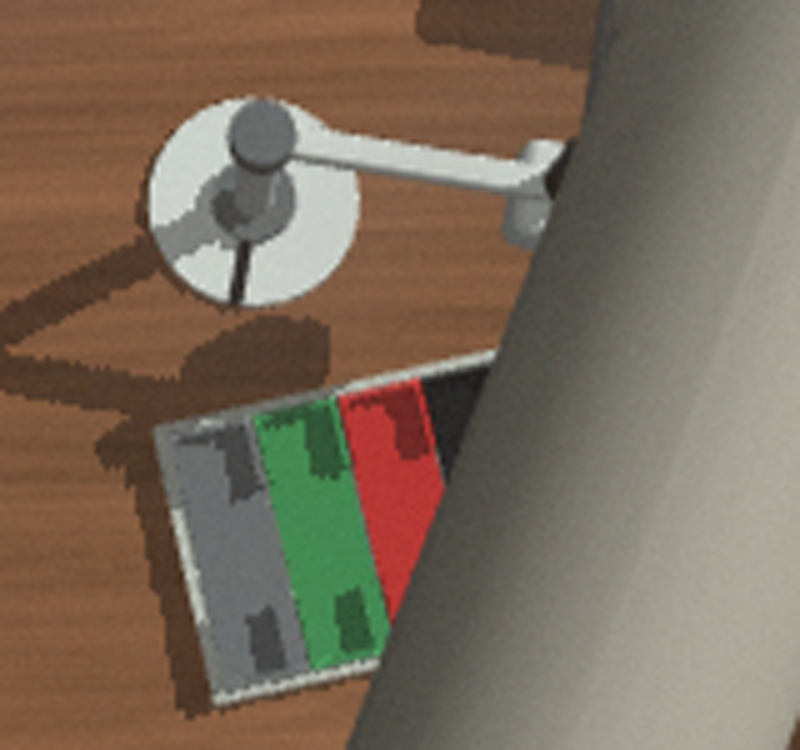

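View pics/t4.png

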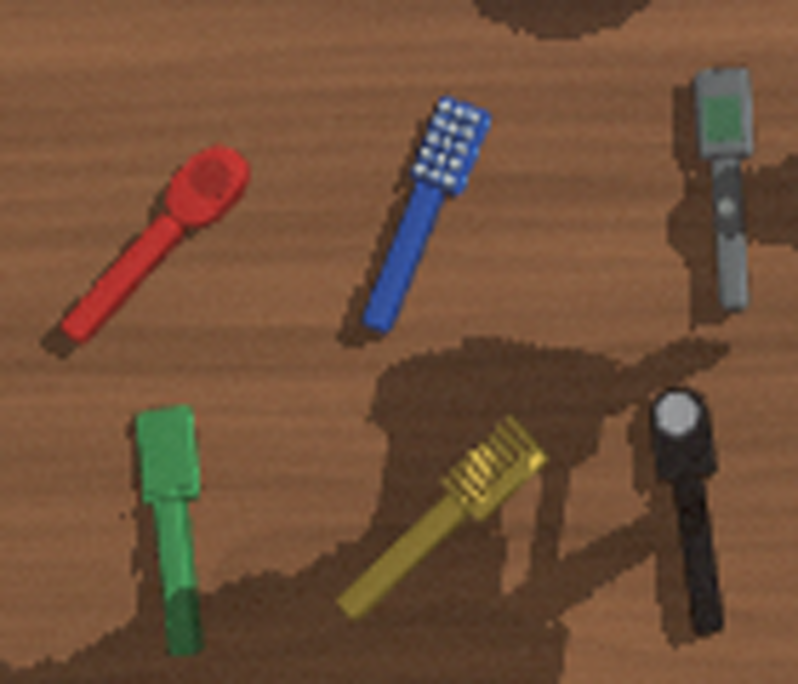

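Run:
```python
from h import *
plan(.4505,.1152,.12,-83)
```

```text
t 6.90 pos [ 0.6531 -0.2328  0.2853] down [ 0.003 -0.005 -1.   ] jawyaw -10.9 w 0.0807 F [-0.4  0.4 -1.1] q7 0.22
0 slide [  5.44  -8.84 -10.14] roll 24.0
1 slide [  5.45 -12.2   -5.67] roll 24.0
2 slide [  5.46 -13.44  -0.22] roll 24.0
```

```bash
python3 -m jog '[{"slide":[1,-8.8,-10.1],"roll":24},{"slide":[1,-8.8,-10.1],"roll":24},{"slide":[1,-8.8,-10.1],"roll":24},{"slide":[1,-8.8,-10.1],"roll":24}]' 0
python3 -m jog '[{"slide":[6,-12.2,-5.7],"roll":24},{"slide":[6,-12.2,-5.7],"roll":24},{"slide":[6,-12.2,-5.7],"roll":24},{"slide":[6,-12.2,-5.7],"roll":24}]'
python3 -m jog '[{"slide":[8,-13.4,-0.2],"roll":24},{"slide":[8,-13.4,-0.2],"roll":24},{"slide":[8,-13.4,-0.2],"roll":24},{"slide":[8,-13.4,-0.2],"roll":24}]'
python3 - <<'E'
from h import *
plan(.4505,.1152,.004,-83)
crop("top","pics/t5.png",275,180,410,280,5.9)
crop("scene","pics/s5.png",165,210,285,295,6.5)
E
```

```text
time: 7.23
ee_pos: [0.5834, -0.1108, 0.2725]
eef_rot: [-0.626, -0.327, 0.628, -0.327]
ft_force: [0.3, 1.0, 0.2]
width: 0.0868
time: 7.57
ee_pos: [0.5141, 0.0071, 0.2105]
eef_rot: [-0.681, -0.187, 0.683, -0.188]
ft_force: [1.5, 0.2, 0.6]
width: 0.087
time: 7.9
ee_pos: [0.4467, 0.1216, 0.1304]
eef_rot: [-0.705, -0.039, 0.707, -0.04]
ft_force: [-0.2, 0.4, 0.5]
width: 0.087
t 7.90 pos [0.4467 0.1216 0.1304] down [-0.004 -0.002 -1.   ] jawyaw -83.6 w 0.0870 F [-0.2  0.4  0.5] q7 -1.81
0 slide [12.64  0.66 -0.36] roll -0.6
```

View pics/t5.png

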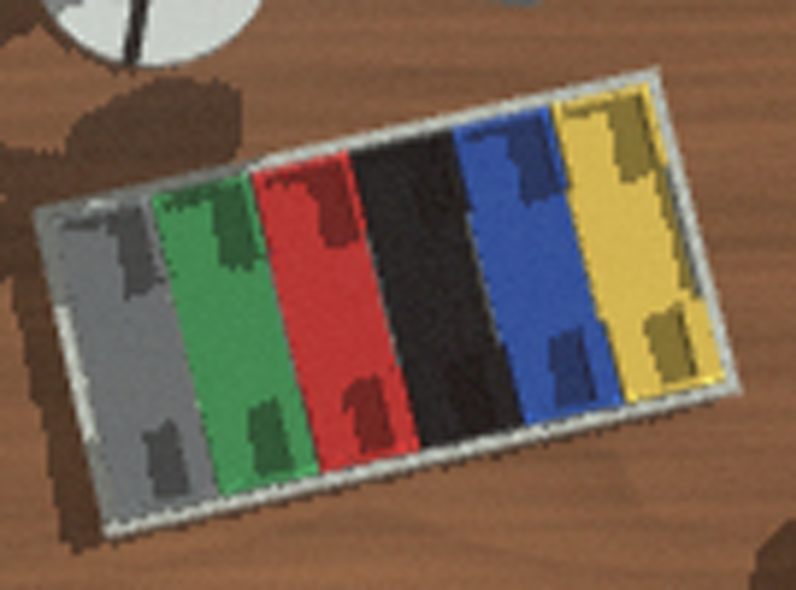

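View pics/s5.png

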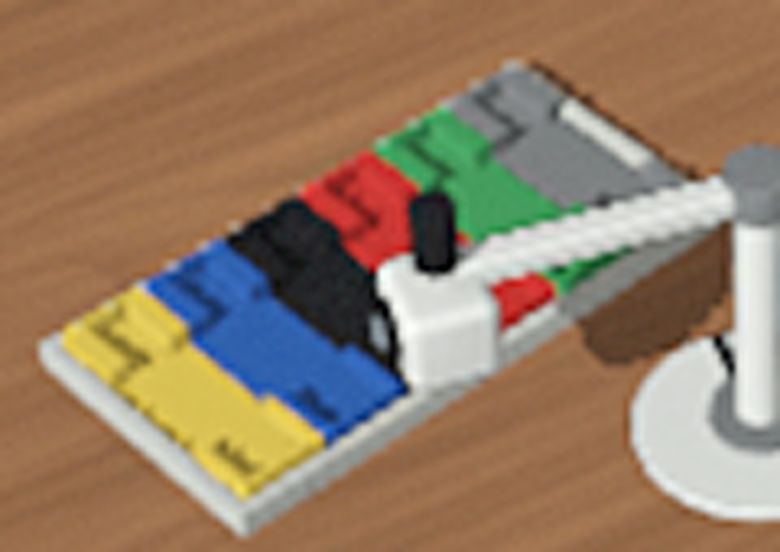

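```bash
cat > tray.py <<'E'
from h import *
q=lambda a,z:w("top",275+a[0]/5.9,180+a[1]/5.9,z)[:2]
B=[((150,197),(218,495)),((252,172),(320,472)),((350,152),(420,450)),((455,128),(525,425)),((553,105),(625,403))]
M=[];
for t,b in B:
    T,Bo=q(t,.021),q(b,.021);d=T-Bo;M.append((T+Bo)/2);print(M[-1].round(4),np.linalg.norm(d).round(4),np.degrees(np.arctan2(d[1],d[0])).round(1))
M=np.array(M);k=np.arange(5)-2;
v=(k[:,None]*(M-M.mean(0))).sum(0)/10
print("centre",M.mean(0).round(4),"pitch",np.linalg.norm(v),"yaw",np.degrees(np.arctan2(v[1],v[0]))+90)
c=[q(a,.021) for a in((35,210),(658,68),(742,392),(107,537))];print(np.mean(c,0))
E
python3 tray.py
```

```text
[ 0.4872 -0.0905] 0.1409 10.9
[ 0.497  -0.1381] 0.1419 10.5
[ 0.5054 -0.1843] 0.1413 10.7
[ 0.5153 -0.2334] 0.141 10.4
[ 0.5245 -0.2797] 0.1418 10.4
centre [ 0.5059 -0.1852] pitch 0.04826805388444617 yaw 11.09564093120919
[ 0.50518853 -0.18483424]
```

```bash
python3 -m jog '[{"slide":[4,0.6,-0.4],"roll":-0.6},{"slide":[8,0.6,-0.4],"roll":-0.6},{"slide":[12.6,0.6,-0.4],"roll":-0.6},{"slide":[12.6,0.6,-0.4],"roll":-0.6}]' 0 30
python3 - <<'E'
from h import *
plan(.4505,.1152,.004,-83)
crop("top","pics/t6.png",200,200,290,290,6)
E
```

```text
time: 8.33
ee_pos: [0.4488, 0.1195, 0.0002]
eef_rot: [-0.703, -0.046, 0.708, -0.047]
ft_force: [-1.3, 0.6, 46.6]
width: 0.0869
t 8.33 pos [4.488e-01 1.195e-01 2.000e-04] down [-0.006 -0.002 -1.   ] jawyaw -82.5 w 0.0869 F [-1.3  0.6 46.6] q7 -1.70
0 slide [-0.38  0.45 -0.11] roll 0.5
```

View pics/t6.png

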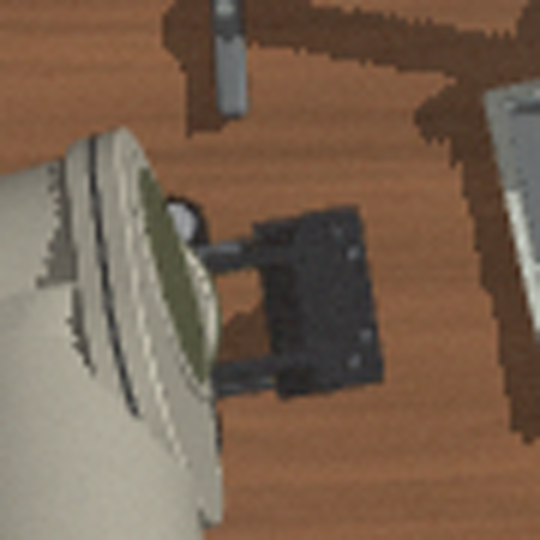

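```bash
python3 -m jog '[{"slide":[-0.5,0.4,-0.1],"roll":0.5},{"slide":[-0.5,0.4,-0.1],"roll":0.5},{"slide":[-0.5,0.4,-0.1],"roll":0.5},{"slide":[-0.5,0.4,-0.1],"roll":0.5},{"slide":[-0.5,0.4,-0.1],"roll":0.5}]' 0.5 30
python3 -m jog '[{"slide":[0,0,0],"roll":0},{"slide":[0,0,0],"roll":0},{"slide":[0,0,0],"roll":0},{"slide":[0,0,0],"roll":0},{"slide":[0,0,0],"roll":0}]' 1 30
python3 -m jog '[{"slide":[0,0,0],"roll":0},{"slide":[0,0,0],"roll":0},{"slide":[0,0,0],"roll":0},{"slide":[0,0,0],"roll":0},{"slide":[0,0,0],"roll":0}]' 1 30
python3 - <<'E'
from h import *
plan(.4505,.1152,.1,-83)
E
```

```text
time: 8.8
ee_pos: [0.4492, 0.1154, 0.0058]
eef_rot: [-0.703, -0.043, 0.709, -0.044]
ft_force: [0.2, 0.3, -0.3]
width: 0.0616
time: 9.22
ee_pos: [0.4492, 0.1154, 0.0058]
eef_rot: [-0.703, -0.043, 0.709, -0.044]
ft_force: [-0.9, 0.4, 0.0]
width: 0.0285
time: 9.63
ee_pos: [0.4492, 0.1154, 0.0058]
eef_rot: [-0.703, -0.043, 0.709, -0.044]
ft_force: [0.1, -0.1, 0.1]
width: 0.0137
t 9.63 pos [0.4492 0.1154 0.0058] down [-0.008 -0.003 -1.   ] jawyaw -82.9 w 0.0137 F [ 0.1 -0.1  0.1] q7 -1.70
0 slide [-9.42  0.06 -0.04] roll 0.1
```

```bash
python3 -m jog '[{"slide":[-4,0,0],"roll":0},{"slide":[-9,0,0],"roll":0},{"slide":[-9,0,0],"roll":0},{"slide":[-9,0,0],"roll":0}]' 1 30
python3 - <<'E'
from h import *
plan(.509,-.2087,.09,-79.3)
E
```

```text
time: 9.97
ee_pos: [0.4521, 0.1166, 0.0989]
eef_rot: [-0.705, -0.044, 0.707, -0.044]
ft_force: [1.1, 0.5, -0.7]
width: 0.0137
t 9.97 pos [0.4521 0.1166 0.0989] down [-0.003 -0.    -1.   ] jawyaw -82.9 w 0.0137 F [ 1.1  0.5 -0.7] q7 -1.76
0 slide [ 0.43 16.49 -0.83] roll -1.8
1 slide [ 0.44 16.51 -0.3 ] roll -1.8
```

```bash
python3 -m jog '[{"slide":[0,16.5,-0.8],"roll":-1.8},{"slide":[0,16.5,-0.8],"roll":-1.8},{"slide":[0,16.5,-0.8],"roll":-1.8},{"slide":[0,16.5,-0.8],"roll":-1.8},{"slide":[0,16.5,-0.8],"roll":-1.8}]'
python3 -m jog '[{"slide":[1,16.5,-0.3],"roll":-1.8},{"slide":[1,16.5,-0.3],"roll":-1.8},{"slide":[1,16.5,-0.3],"roll":-1.8},{"slide":[1,16.5,-0.3],"roll":-1.8},{"slide":[1,16.5,-0.3],"roll":-1.8}]'
python3 - <<'E'
from h import *
plan(.509,-.2087,.04,-79.3)
E
```

```text
time: 10.38
ee_pos: [0.4803, -0.0543, 0.0982]
eef_rot: [-0.704, -0.051, 0.706, -0.052]
ft_force: [0.2, -0.1, -0.1]
width: 0.0134
time: 10.8
ee_pos: [0.5056, -0.2247, 0.0874]
eef_rot: [-0.703, -0.058, 0.706, -0.062]
ft_force: [-1.0, -0.8, 0.0]
width: 0.0137
t 10.80 pos [ 0.5056 -0.2247  0.0874] down [-0.004 -0.007 -1.   ] jawyaw -80.3 w 0.0137 F [-1.  -0.8  0. ] q7 -0.89
0 slide [ 4.73 -1.55 -0.63] roll -1.0
```

```bash
python3 -m jog '[{"slide":[2,-1.5,-0.6],"roll":-1},{"slide":[4,-1.5,-0.6],"roll":-1},{"slide":[4.5,-1.5,-0.6],"roll":-1},{"slide":[4.5,-1.5,-0.6],"roll":-1},{"slide":[4.5,-1.5,-0.6],"roll":-1}]'
python3 - <<'E'
from h import *
plan(.509,-.2087,.016,-79.3)
crop("scene","pics/s7.png",165,200,285,295,6.5)
E
```

```text
time: 11.22
ee_pos: [0.5085, -0.2094, 0.0422]
eef_rot: [-0.702, -0.064, 0.706, -0.068]
ft_force: [0.1, 0.7, -0.7]
width: 0.0138
t 11.22 pos [ 0.5085 -0.2094  0.0422] down [-0.005 -0.007 -1.   ] jawyaw -79.3 w 0.0138 F [ 0.1  0.7 -0.7] q7 -0.88
0 slide [ 2.62 -0.08 -0.08] roll 0.0
```

View pics/s7.png

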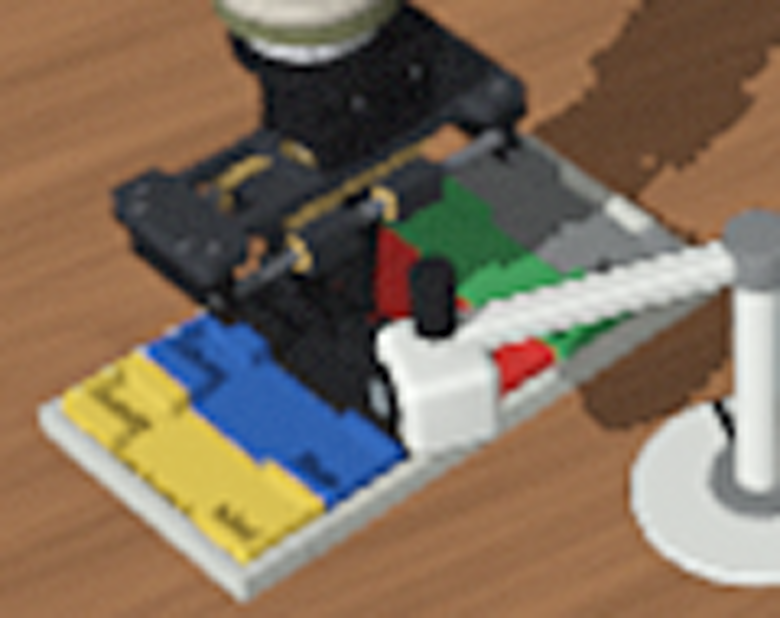

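```bash
python3 -m jog '[{"slide":[1,-0.1,-0.1],"roll":0},{"slide":[2,-0.1,-0.1],"roll":0},{"slide":[2.6,-0.1,-0.1],"roll":0},{"slide":[2.6,-0.1,-0.1],"roll":0},{"slide":[2.6,-0.1,-0.1],"roll":0}]'
python3 -m jog '[{"slide":[0,0,0],"roll":0},{"slide":[0,0,0],"roll":0},{"slide":[0,0,0],"roll":0},{"slide":[0,0,0],"roll":0}]' 0.62 20
python3 -m jog '[{"slide":[-2,0,0],"roll":0},{"slide":[-5,0,0],"roll":0},{"slide":[-8,0,0],"roll":0},{"slide":[-8,0,0],"roll":0}]'
python3 - <<'E'
from h import *
plan(.6,.0953,.12,-87.8)
E
```

```text
time: 11.68
ee_pos: [0.5093, -0.2085, 0.0164]
eef_rot: [-0.702, -0.064, 0.706, -0.068]
ft_force: [-0.1, -0.4, -0.8]
width: 0.0138
time: 12.02
ee_pos: [0.5095, -0.2086, 0.0167]
eef_rot: [-0.702, -0.064, 0.706, -0.068]
ft_force: [-0.1, 0.0, -0.4]
width: 0.0299
time: 12.35
ee_pos: [0.5127, -0.2093, 0.1021]
eef_rot: [0.705, 0.063, -0.703, 0.069]
ft_force: [0.8, -0.5, -0.2]
width: 0.0333
t 12.35 pos [ 0.5127 -0.2093  0.1021] down [ 0.004 -0.009 -1.   ] jawyaw -79.3 w 0.0333 F [ 0.8 -0.5 -0.2] q7 -0.92
0 slide [ -1.01 -14.15  -7.12] roll 4.2
1 slide [ -1.02 -14.64  -6.05] roll 4.2
```

```bash
python3 -m jog '[{"slide":[-1,-14.2,-7.3],"roll":4.2},{"slide":[-1,-14.2,-7.3],"roll":4.2},{"slide":[-1,-14.2,-7.3],"roll":4.2},{"slide":[-1,-14.2,-7.3],"roll":4.2}]' 0
python3 -m jog '[{"slide":[-1,-14.4,-6.2],"roll":4.2},{"slide":[-1,-14.4,-6.2],"roll":4.2},{"slide":[-1,-14.4,-6.2],"roll":4.2},{"slide":[-1,-14.4,-6.2],"roll":4.2},{"slide":[-1,-14.4,-6.2],"roll":4.2}]' 0
python3 - <<'E'
from h import *
plan(.6059,.0953,.03,-87.8)
crop("top","pics/t8.png",250,130,410,280,5)
crop("top","pics/t9.png",110,165,250,285,5.7)
E
```

```text
time: 12.68
ee_pos: [0.5588, -0.053, 0.1114]
eef_rot: [0.707, 0.038, -0.705, 0.043]
ft_force: [0.2, 0.3, 0.3]
width: 0.0521
time: 13.1
ee_pos: [0.6047, 0.1071, 0.1203]
eef_rot: [0.709, 0.017, -0.705, 0.02]
ft_force: [-0.4, 0.8, 0.4]
width: 0.0835
t 13.10 pos [0.6047 0.1071 0.1203] down [ 0.005 -0.004 -1.   ] jawyaw -87.1 w 0.0835 F [-0.4  0.8  0.4] q7 -1.62
0 slide [ 9.04  1.15 -0.01] roll 0.7
```

View pics/t8.png

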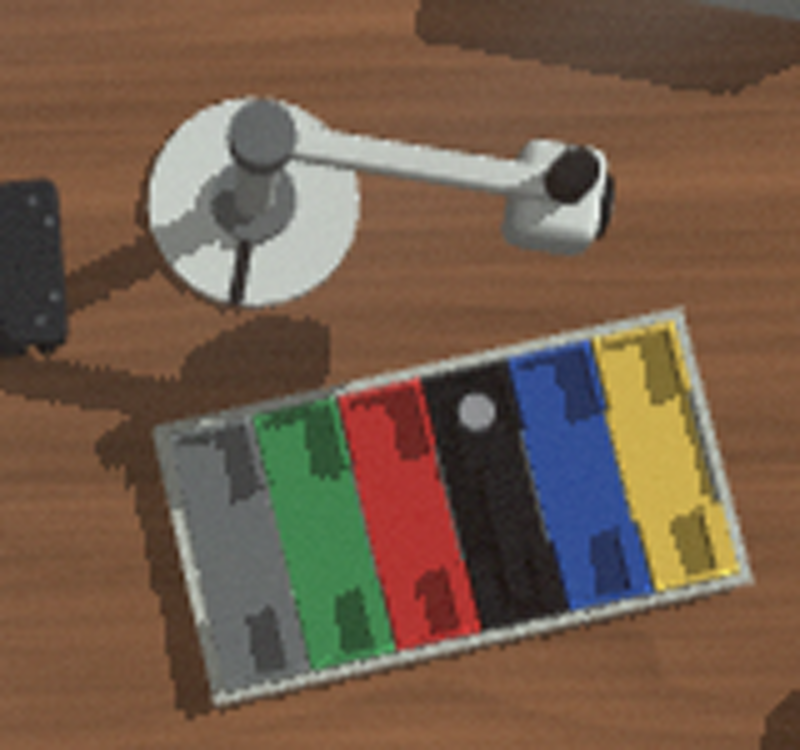

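View pics/t9.png

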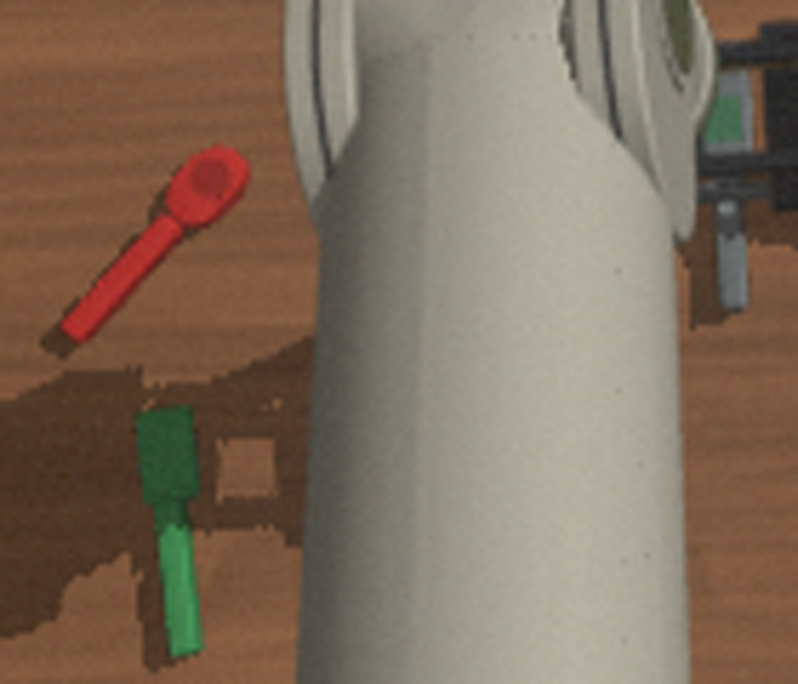

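```bash
python3 -m jog '[{"slide":[3,1.1,0],"roll":0.7},{"slide":[6,1.1,0],"roll":0.7},{"slide":[9,1.1,0],"roll":0.7},{"slide":[9,1.1,0],"roll":0.7},{"slide":[9,1.1,0],"roll":0.7}]' 0.3
python3 - <<'E'
from h import *
plan(.6059,.0953,.0055,-87.8)
q=lambda a,z:w("top",250+a[0]/5,130+a[1]/5,z)[:2]
d=q((477,411),.022)-np.array([.5102,-.2087]);a=np.radians(10.7);print("disc in slot",d@[np.cos(a),np.sin(a)],d@[-np.sin(a),np.cos(a)])
E
```

```text
time: 13.62
ee_pos: [0.6037, 0.0852, 0.0297]
eef_rot: [0.708, 0.007, -0.706, 0.014]
ft_force: [-0.1, 0.7, 0.5]
width: 0.0641
t 13.62 pos [0.6037 0.0852 0.0297] down [ 0.002 -0.009 -1.   ] jawyaw -88.3 w 0.0641 F [-0.1  0.7  0.5] q7 -1.57
0 slide [ 2.41 -1.03 -0.24] roll -0.5
disc in slot 0.0464877837632228 -0.0006147756804946769
```

```bash
python3 -m jog '[{"slide":[0.5,-1,-0.2],"roll":-0.5},{"slide":[1.2,-1,-0.2],"roll":-0.5},{"slide":[2,-1,-0.2],"roll":-0.5},{"slide":[2.4,-1,-0.2],"roll":-0.5},{"slide":[2.4,-1,-0.2],"roll":-0.5}]'
python3 - <<'E'
from h import *
plan(.6059,.0953,.0055,-87.8)
E
```

```text
time: 14.03
ee_pos: [0.6049, 0.0949, 0.0048]
eef_rot: [0.707, 0.01, -0.707, 0.017]
ft_force: [0.2, 0.2, 0.7]
width: 0.0612
t 14.03 pos [0.6049 0.0949 0.0048] down [ 0.001 -0.01  -1.   ] jawyaw -87.8 w 0.0612 F [0.2 0.2 0.7] q7 -1.56
0 slide [-0.07 -0.03 -0.1 ] roll 0.0
```

```bash
python3 -m jog '[{"slide":[0,0,0],"roll":0},{"slide":[0,0,0],"roll":0},{"slide":[0,0,0],"roll":0},{"slide":[0,0,0],"roll":0},{"slide":[0,0,0],"roll":0}]' 1 30
python3 -m jog '[{"slide":[0,0,0],"roll":0},{"slide":[0,0,0],"roll":0},{"slide":[0,0,0],"roll":0},{"slide":[0,0,0],"roll":0},{"slide":[0,0,0],"roll":0}]' 1 30
python3 -m jog '[{"slide":[-3,0,0],"roll":0},{"slide":[-6,0,0],"roll":0},{"slide":[-8,0,0],"roll":0},{"slide":[-8,0,0],"roll":0}]'
python3 - <<'E'
from h import *
plan(.4825,-.0671,.08,-79.3)
E
```

```text
time: 14.45
ee_pos: [0.6051, 0.0949, 0.005]
eef_rot: [0.707, 0.01, -0.707, 0.017]
ft_force: [-0.0, 0.9, -0.3]
width: 0.0352
time: 14.87
ee_pos: [0.6051, 0.095, 0.0051]
eef_rot: [0.707, 0.01, -0.707, 0.017]
ft_force: [0.3, -0.3, 0.9]
width: 0.0135
time: 15.2
ee_pos: [0.6076, 0.096, 0.0897]
eef_rot: [0.71, 0.011, -0.704, 0.016]
ft_force: [1.6, -0.8, -0.1]
width: 0.014
t 15.20 pos [0.6076 0.096  0.0897] down [ 0.007 -0.007 -1.   ] jawyaw -87.8 w 0.0140 F [ 1.6 -0.8 -0.1] q7 -1.60
0 slide [0.5  7.9  6.57] roll -4.3
1 slide [0.49 7.4  7.14] roll -4.3
```

```bash
python3 -m jog '[{"slide":[0.3,3.9,3.3],"roll":-2},{"slide":[0.5,7.9,6.6],"roll":-4.3},{"slide":[0.5,7.9,6.6],"roll":-4.3},{"slide":[0.5,7.9,6.6],"roll":-4.3}]'
python3 -m jog '[{"slide":[0.5,7.4,7.1],"roll":-4.3},{"slide":[0.5,7.4,7.1],"roll":-4.3},{"slide":[0.5,7.4,7.1],"roll":-4.3},{"slide":[0.5,7.4,7.1],"roll":-4.3},{"slide":[0.5,7.4,7.1],"roll":-4.3}]'
python3 -m jog '[{"slide":[1,0,0],"roll":0},{"slide":[2,0,0],"roll":0},{"slide":[3,0,0],"roll":0},{"slide":[3,0,0],"roll":0}]'
python3 - <<'E'
from h import *
plan(.4825,-.0671,.0155,-79.3)
E
```

```text
time: 15.53
ee_pos: [0.542, 0.0098, 0.0842]
eef_rot: [0.708, 0.035, -0.704, 0.041]
ft_force: [0.0, -0.0, -0.8]
width: 0.0137
time: 15.95
ee_pos: [0.4789, -0.0721, 0.0795]
eef_rot: [0.706, 0.061, -0.703, 0.067]
ft_force: [1.0, 0.5, -0.2]
width: 0.0135
time: 16.28
ee_pos: [0.4777, -0.0716, 0.0468]
eef_rot: [0.704, 0.061, -0.704, 0.067]
ft_force: [-0.1, -0.2, -0.5]
width: 0.0135
t 16.28 pos [ 0.4777 -0.0716  0.0468] down [ 0.001 -0.009 -1.   ] jawyaw -79.6 w 0.0135 F [-0.1 -0.2 -0.5] q7 -1.22
0 slide [ 3.12 -0.39 -0.55] roll -0.3
```

```bash
python3 -m jog '[{"slide":[0.3,-0.4,-0.5],"roll":-0.3},{"slide":[1,-0.4,-0.5],"roll":-0.3},{"slide":[2,-0.4,-0.5],"roll":-0.3},{"slide":[3.1,-0.4,-0.5],"roll":-0.3},{"slide":[3.1,-0.4,-0.5],"roll":-0.3}]'
python3 - <<'E'
from h import *
plan(.4825,-.0671,.0155,-79.3)
E
```

```text
time: 16.7
ee_pos: [0.4814, -0.0672, 0.0139]
eef_rot: [-0.704, -0.063, 0.704, -0.069]
ft_force: [-0.6, -1.3, -0.7]
width: 0.0141
t 16.70 pos [ 0.4814 -0.0672  0.0139] down [ 0.    -0.009 -1.   ] jawyaw -79.3 w 0.0141 F [-0.6 -1.3 -0.7] q7 -1.18
0 slide [-0.16  0.01 -0.11] roll 0.0
```

```bash
python3 -m jog '[{"slide":[0,0,0],"roll":0},{"slide":[0,0,0],"roll":0},{"slide":[0,0,0],"roll":0},{"slide":[0,0,0],"roll":0}]' 0.62 20
python3 -m jog '[{"slide":[-2,0,0],"roll":0},{"slide":[-5,0,0],"roll":0},{"slide":[-9,0,0],"roll":0},{"slide":[-9,0,0],"roll":0},{"slide":[-9,0,0],"roll":0}]'
python3 - <<'E'
from h import *
plan(.4484,.2363,.11,44.2)
E
```

```text
time: 17.03
ee_pos: [0.4815, -0.0672, 0.0141]
eef_rot: [-0.704, -0.063, 0.704, -0.069]
ft_force: [0.2, -0.1, 0.6]
width: 0.0302
time: 17.45
ee_pos: [0.4831, -0.0662, 0.1064]
eef_rot: [0.706, 0.063, -0.702, 0.069]
ft_force: [0.2, 0.6, -1.5]
width: 0.0329
t 17.45 pos [ 0.4831 -0.0662  0.1064] down [ 0.005 -0.008 -1.   ] jawyaw -79.3 w 0.0329 F [ 0.2  0.6 -1.5] q7 -1.27
0 slide [-0.15 -7.59 -0.56] roll -30.9
1 slide [-0.13 -6.23 -4.37] roll -30.9
2 slide [-0.09 -3.1  -6.95] roll -30.9
3 slide [-0.05  0.9  -7.56] roll -30.9
```

```bash
python3 -m jog '[{"slide":[-0.3,-7.6,-0.6],"roll":-30.9},{"slide":[-0.3,-7.6,-0.6],"roll":-30.9},{"slide":[-0.3,-7.6,-0.6],"roll":-30.9},{"slide":[-0.3,-7.6,-0.6],"roll":-30.9},{"slide":[-0.3,-7.6,-0.6],"roll":-30.9}]' 0.3
python3 -m jog '[{"slide":[-0.3,-6.2,-4.4],"roll":-30.9},{"slide":[-0.3,-6.2,-4.4],"roll":-30.9},{"slide":[-0.3,-6.2,-4.4],"roll":-30.9},{"slide":[-0.3,-6.2,-4.4],"roll":-30.9},{"slide":[-0.3,-6.2,-4.4],"roll":-30.9}]'
python3 -m jog '[{"slide":[-0.3,-3.1,-6.9],"roll":-30.9},{"slide":[-0.3,-3.1,-6.9],"roll":-30.9},{"slide":[-0.3,-3.1,-6.9],"roll":-30.9},{"slide":[-0.3,-3.1,-6.9],"roll":-30.9},{"slide":[-0.3,-3.1,-6.9],"roll":-30.9}]'
python3 -m jog '[{"slide":[0,0.7,-7.4],"roll":-30.5},{"slide":[0,0.7,-7.4],"roll":-30.5},{"slide":[0,0.7,-7.4],"roll":-30.5},{"slide":[0,0.7,-7.4],"roll":-30.5},{"slide":[0,0.7,-7.4],"roll":-30.5}]'
python3 - <<'E'
from h import *
crop("top","pics/t10.png",110,165,250,285,5.7)
crop("top","pics/t11.png",250,130,410,280,5)
plan(.4484,.2363,.03,44.2)
E
```

```text
time: 17.87
ee_pos: [0.4741, 0.0103, 0.1079]
eef_rot: [0.66, 0.251, -0.659, 0.257]
ft_force: [-1.2, -0.3, 0.2]
width: 0.0571
time: 18.28
ee_pos: [0.4642, 0.0863, 0.1092]
eef_rot: [-0.565, -0.421, 0.567, -0.426]
ft_force: [0.5, -0.1, 0.2]
width: 0.0607
time: 18.7
ee_pos: [0.4531, 0.1616, 0.1104]
eef_rot: [0.428, 0.559, -0.433, 0.563]
ft_force: [-0.8, 0.1, 0.4]
width: 0.0609
time: 19.12
ee_pos: [0.4398, 0.2351, 0.1085]
eef_rot: [0.261, 0.655, -0.269, 0.657]
ft_force: [0.3, -0.2, 0.7]
width: 0.0611
t 19.22 pos [0.4401 0.2346 0.1087] down [-0.001 -0.01  -1.   ] jawyaw 45.5 w 0.0608 F [-0.4  0.1  0.3] q7 0.23
0 slide [7.87 0.76 0.42] roll 1.3
```

View pics/t10.png

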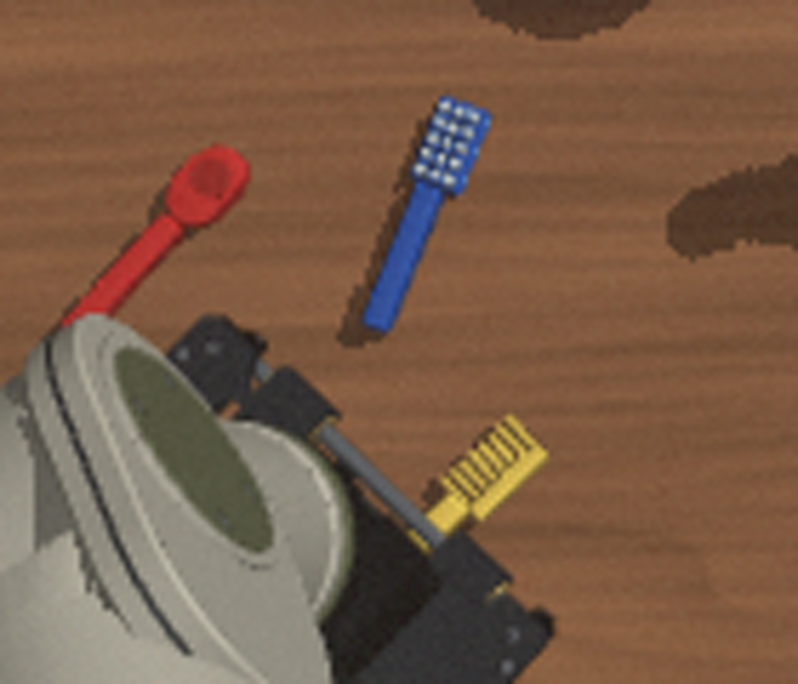

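View pics/t11.png

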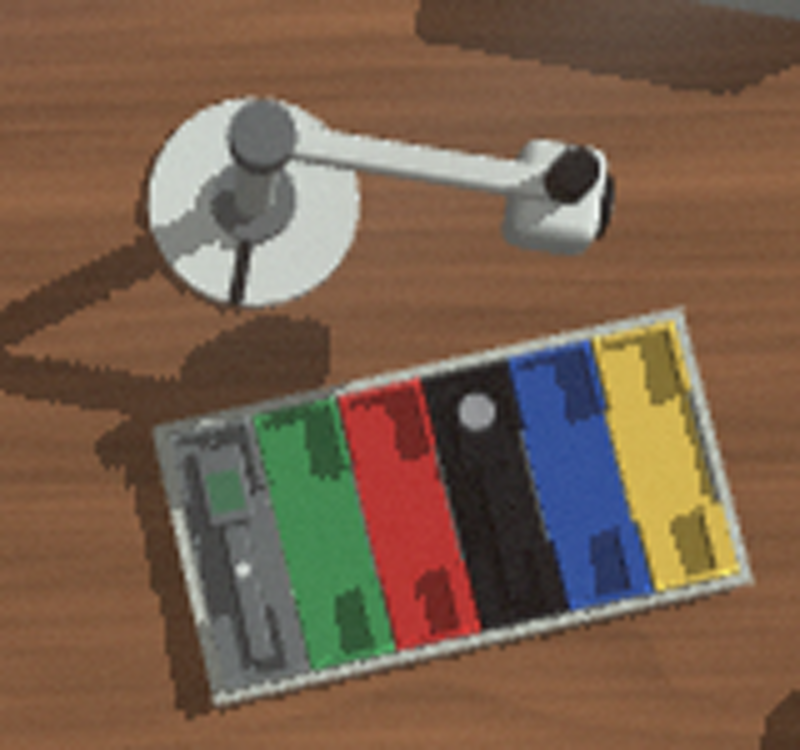

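```bash
python3 -m jog '[{"slide":[3,0.7,0.4],"roll":1.3},{"slide":[6,0.7,0.4],"roll":1.3},{"slide":[7.9,0.7,0.4],"roll":1.3},{"slide":[7.9,0.7,0.4],"roll":1.3},{"slide":[7.9,0.7,0.4],"roll":1.3}]'
python3 - <<'E'
from h import *
plan(.4484,.2363,.0055,44.2)
q=lambda a,z:w("top",250+a[0]/5,130+a[1]/5,z)[:2]
a=np.radians(10.7)
for p in(q((217,452),.021),q((262,660),.023)):
    d=p-np.array([.4834,-.0671]);print("in slot",d@[np.cos(a),np.sin(a)],d@[-np.sin(a),np.cos(a)])
E
```

```text
time: 19.63
ee_pos: [0.4471, 0.2354, 0.029]
eef_rot: [0.271, 0.651, -0.28, 0.652]
ft_force: [0.9, 1.9, 0.6]
width: 0.0609
t 19.63 pos [0.4471 0.2354 0.029 ] down [-0.003 -0.012 -1.   ] jawyaw 44.1 w 0.0609 F [0.9 1.9 0.6] q7 0.23
0 slide [2.34 0.19 0.01] roll -0.1
in slot 0.05507650239520954 -0.00044769991377913957
in slot -0.06055667173120464 0.0001869587027708034
```

```bash
python3 -m jog '[{"slide":[0.6,0.2,0],"roll":0},{"slide":[1.4,0.2,0],"roll":0},{"slide":[2.2,0.2,0],"roll":0},{"slide":[2.3,0.2,0],"roll":0},{"slide":[2.3,0.2,0],"roll":0}]' 0.5
python3 -m jog '[{"slide":[0,0,0],"roll":0},{"slide":[0,0,0],"roll":0},{"slide":[0,0,0],"roll":0},{"slide":[0,0,0],"roll":0},{"slide":[0,0,0],"roll":0}]' 1 30
python3 -m jog '[{"slide":[0,0,0],"roll":0},{"slide":[0,0,0],"roll":0},{"slide":[0,0,0],"roll":0},{"slide":[0,0,0],"roll":0}]' 1 30
python3 - <<'E'
from h import *
plan(.4484,.2363,.0055,44.2)
E
python3 -m jog '[{"slide":[-3,0,0],"roll":0},{"slide":[-6,0,0],"roll":0},{"slide":[-8.5,0,0],"roll":0},{"slide":[-8.5,0,0],"roll":0}]'
python3 - <<'E'
from h import *
plan(.528,-.3031,.09,100.7)
E
```

```text
time: 20.05
ee_pos: [0.4481, 0.2362, 0.0055]
eef_rot: [0.271, 0.651, -0.28, 0.652]
ft_force: [-0.5, 0.2, 0.1]
width: 0.0445
time: 20.47
ee_pos: [0.4482, 0.2363, 0.0057]
eef_rot: [0.271, 0.651, -0.28, 0.652]
ft_force: [0.0, 0.1, -0.3]
width: 0.018
time: 20.8
ee_pos: [0.4482, 0.2363, 0.0058]
eef_rot: [0.271, 0.651, -0.28, 0.652]
ft_force: [-0.3, -0.2, 1.2]
width: 0.0137
t 20.80 pos [0.4482 0.2363 0.0058] down [-0.004 -0.012 -1.   ] jawyaw 44.1 w 0.0137 F [-0.3 -0.2  1.2] q7 0.24
0 slide [0.03 0.01 0.02] roll -0.1
time: 21.13
ee_pos: [0.451, 0.2389, 0.0956]
eef_rot: [0.274, 0.649, -0.278, 0.653]
ft_force: [0.9, 0.8, -0.3]
width: 0.0135
t 21.13 pos [0.451  0.2389 0.0956] down [ 0.002 -0.008 -1.   ] jawyaw 44.1 w 0.0135 F [ 0.9  0.8 -0.3] q7 0.22
0 slide [ 0.25 -8.05 11.07] roll -14.2
1 slide [  0.24 -10.51   8.76] roll -14.2
2 slide [  0.23 -12.33   5.93] roll -14.2
3 slide [  0.21 -13.41   2.73] roll -14.2
```

```bash
python3 -m jog '[{"slide":[0.1,-8,11],"roll":-14.2},{"slide":[0.1,-8,11],"roll":-14.2},{"slide":[0.1,-8,11],"roll":-14.2},{"slide":[0.1,-8,11],"roll":-14.2}]'
python3 -m jog '[{"slide":[0.1,-10.4,8.7],"roll":-14.2},{"slide":[0.1,-10.4,8.7],"roll":-14.2},{"slide":[0.1,-10.4,8.7],"roll":-14.2},{"slide":[0.1,-10.4,8.7],"roll":-14.2}]'
python3 -m jog '[{"slide":[0.1,-12.2,5.9],"roll":-14.2},{"slide":[0.1,-12.2,5.9],"roll":-14.2},{"slide":[0.1,-12.2,5.9],"roll":-14.2},{"slide":[0.1,-12.2,5.9],"roll":-14.2}]'
python3 -m jog '[{"slide":[0.1,-12.2,2.5],"roll":-12.2},{"slide":[0.1,-12.2,2.5],"roll":-12.2},{"slide":[0.1,-12.2,2.5],"roll":-12.2},{"slide":[0.1,-12.2,2.5],"roll":-12.2},{"slide":[0.1,-12.2,2.5],"roll":-12.2}]'
python3 - <<'E'
from h import *
plan(.528,-.3031,.045,100.7)
E
```

```text
time: 21.47
ee_pos: [0.4705, 0.0988, 0.0956]
eef_rot: [0.191, 0.678, -0.197, 0.682]
ft_force: [0.4, -0.9, -0.7]
width: 0.0134
time: 21.8
ee_pos: [0.4893, -0.0392, 0.0958]
eef_rot: [0.105, 0.697, -0.112, 0.7]
ft_force: [0.2, -0.5, -0.8]
width: 0.0137
time: 22.13
ee_pos: [0.5083, -0.1772, 0.096]
eef_rot: [0.017, 0.706, -0.025, 0.708]
ft_force: [-0.0, 0.3, -0.8]
width: 0.0134
time: 22.55
ee_pos: [0.5248, -0.3048, 0.0958]
eef_rot: [-0.057, 0.705, 0.048, 0.705]
ft_force: [-1.3, 0.6, 0.5]
width: 0.0138
t 22.55 pos [ 0.5248 -0.3048  0.0958] down [ 0.002 -0.013 -1.   ] jawyaw 98.5 w 0.0138 F [-1.3  0.6  0.5] q7 2.31
0 slide [5.08 0.18 0.35] roll -2.2
```

```bash
python3 -m jog '[{"slide":[2,0.2,0.4],"roll":-2.2},{"slide":[4,0.2,0.4],"roll":-2.2},{"slide":[5.1,0.2,0.4],"roll":-2.2},{"slide":[5.1,0.2,0.4],"roll":-2.2},{"slide":[5.1,0.2,0.4],"roll":-2.2}]'
python3 - <<'E'
from h import *
crop("scene","pics/s12.png",165,200,285,295,6.5)
plan(.528,-.3031,.0155,100.7)
E
```

```text
time: 22.97
ee_pos: [0.5283, -0.302, 0.0446]
eef_rot: [-0.071, 0.704, 0.062, 0.704]
ft_force: [0.5, -0.2, 0.6]
width: 0.0137
t 23.02 pos [ 0.5289 -0.3025  0.0455] down [ 0.002 -0.013 -1.   ] jawyaw 100.7 w 0.0134 F [ 0.1  0.  -0.3] q7 2.36
0 slide [ 3.  -0.  -0.1] roll 0.0
```

View pics/s12.png

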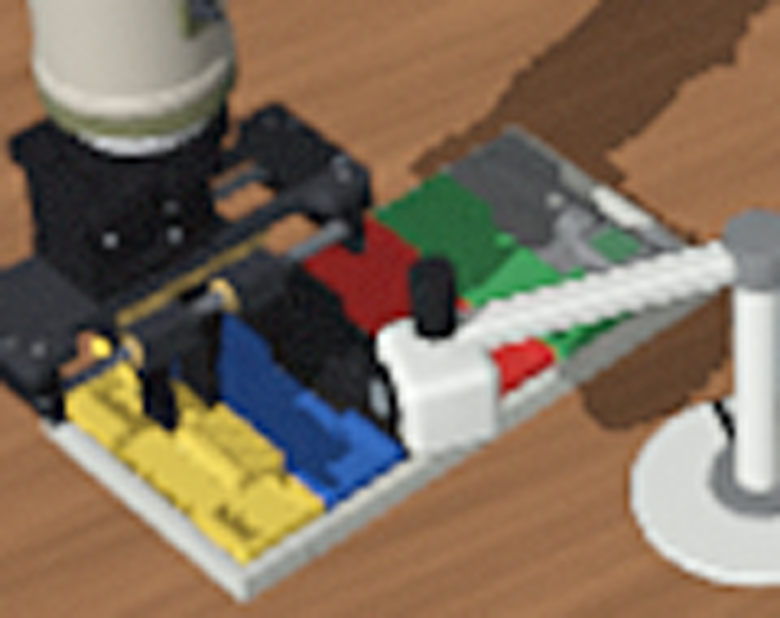

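```bash
python3 -m jog '[{"slide":[0.8,0,-0.1],"roll":0},{"slide":[1.8,0,-0.1],"roll":0},{"slide":[2.8,0,-0.1],"roll":0},{"slide":[3,0,-0.1],"roll":0},{"slide":[3,0,-0.1],"roll":0}]'
python3 -m jog '[{"slide":[0,0,0],"roll":0},{"slide":[0,0,0],"roll":0},{"slide":[0,0,0],"roll":0},{"slide":[0,0,0],"roll":0}]' 0.62 20
python3 -m jog '[{"slide":[-2,0,0],"roll":0},{"slide":[-5,0,0],"roll":0},{"slide":[-9,0,0],"roll":0},{"slide":[-9,0,0],"roll":0},{"slide":[-9,0,0],"roll":0}]'
python3 - <<'E'
from h import *
plan(.5969,.2457,.11,69)
E
```

```text
time: 23.43
ee_pos: [0.5277, -0.3029, 0.0149]
eef_rot: [-0.071, 0.704, 0.062, 0.704]
ft_force: [-0.1, -0.5, -0.6]
width: 0.0141
time: 23.77
ee_pos: [0.5277, -0.3029, 0.0147]
eef_rot: [-0.071, 0.704, 0.062, 0.704]
ft_force: [0.5, -0.7, -0.0]
width: 0.0299
time: 24.18
ee_pos: [0.529, -0.3025, 0.1073]
eef_rot: [-0.071, 0.702, 0.061, 0.706]
ft_force: [0.0, -0.1, -1.3]
width: 0.033
t 24.18 pos [ 0.529  -0.3025  0.1073] down [ 0.006 -0.014 -1.   ] jawyaw 100.7 w 0.0330 F [ 0.  -0.1 -1.3] q7 2.34
0 slide [-0.25 13.15  4.22] roll 7.9
1 slide [-0.27 13.6   2.36] roll 7.9
2 slide [-0.28 13.8   0.46] roll 7.9
3 slide [-0.28 13.73 -1.45] roll 7.9
```

```bash
python3 -m jog '[{"slide":[-0.3,13,4.2],"roll":7.9},{"slide":[-0.3,13,4.2],"roll":7.9},{"slide":[-0.3,13,4.2],"roll":7.9},{"slide":[-0.3,13,4.2],"roll":7.9}]'
python3 -m jog '[{"slide":[-0.3,13.5,2.3],"roll":7.9},{"slide":[-0.3,13.5,2.3],"roll":7.9},{"slide":[-0.3,13.5,2.3],"roll":7.9},{"slide":[-0.3,13.5,2.3],"roll":7.9}]' 0.3
python3 -m jog '[{"slide":[-0.3,13.5,0.4],"roll":7.9},{"slide":[-0.3,13.5,0.4],"roll":7.9},{"slide":[-0.3,13.5,0.4],"roll":7.9},{"slide":[-0.3,13.5,0.4],"roll":7.9}]'
python3 -m jog '[{"slide":[-0.3,12.5,-1.3],"roll":7.9},{"slide":[-0.3,12.5,-1.3],"roll":7.9},{"slide":[-0.3,12.5,-1.3],"roll":7.9},{"slide":[-0.3,12.5,-1.3],"roll":7.9},{"slide":[-0.3,12.5,-1.3],"roll":7.9}]'
python3 - <<'E'
from h import *
crop("top","pics/t13.png",110,165,250,285,5.7)
crop("top","pics/t14.png",250,130,410,280,5)
plan(.5969,.2457,.03,69)
E
```

```text
time: 24.52
ee_pos: [0.5468, -0.1596, 0.1072]
eef_rot: [-0.024, 0.705, 0.016, 0.708]
ft_force: [1.3, -0.7, 0.2]
width: 0.033
time: 24.85
ee_pos: [0.5618, -0.0177, 0.1076]
eef_rot: [0.024, 0.705, -0.031, 0.708]
ft_force: [0.6, 0.0, 0.0]
width: 0.0521
time: 25.18
ee_pos: [0.5752, 0.1234, 0.1081]
eef_rot: [0.072, 0.702, -0.076, 0.704]
ft_force: [0.2, 0.1, -0.0]
width: 0.0607
time: 25.6
ee_pos: [0.5869, 0.2532, 0.1085]
eef_rot: [0.118, 0.697, -0.122, 0.697]
ft_force: [-0.4, -0.8, 0.5]
width: 0.0608
t 25.70 pos [0.5881 0.2478 0.109 ] down [ 0.    -0.009 -1.   ] jawyaw 70.1 w 0.0610 F [ 0.7 -0.3 -0.3] q7 0.85
0 slide [7.91 0.16 0.88] roll 1.1
```

View pics/t13.png

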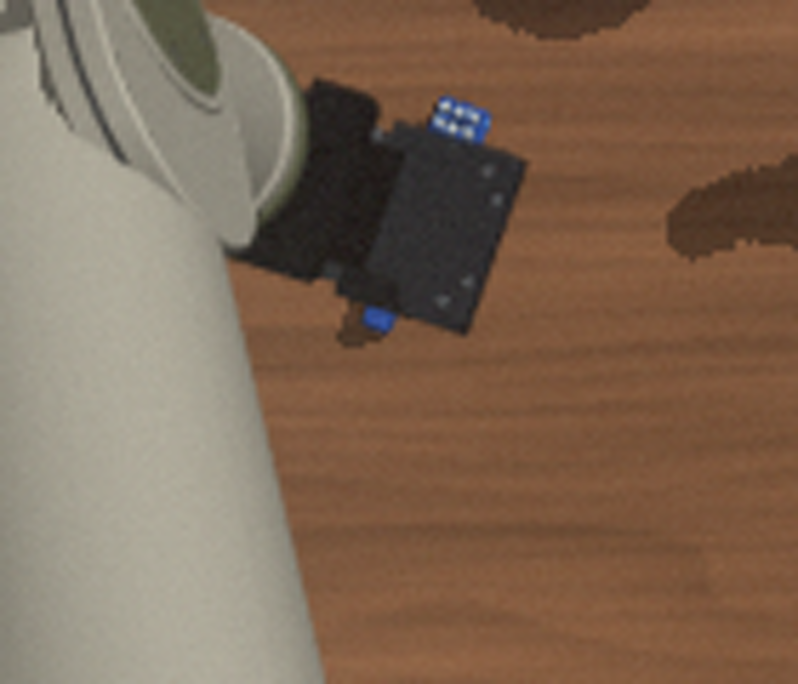

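View pics/t14.png

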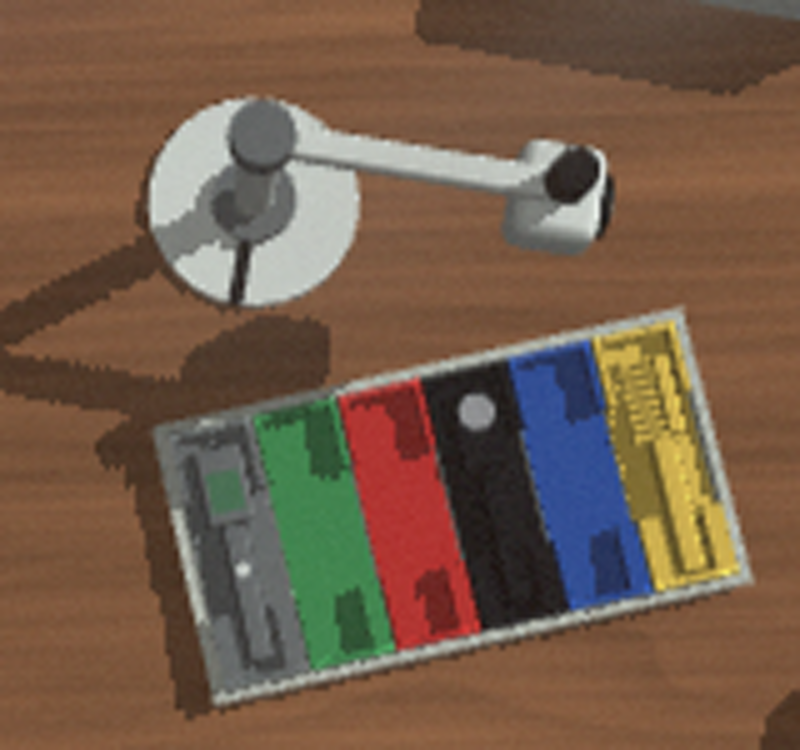

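```bash
python3 -m jog '[{"slide":[3,0.2,0.9],"roll":1.1},{"slide":[6,0.2,0.9],"roll":1.1},{"slide":[7.9,0.2,0.9],"roll":1.1},{"slide":[7.9,0.2,0.9],"roll":1.1},{"slide":[7.9,0.2,0.9],"roll":1.1}]'
python3 - <<'E'
from h import *
plan(.5969,.2457,.0055,69)
E
```

```text
time: 26.12
ee_pos: [0.5969, 0.2439, 0.0295]
eef_rot: [0.126, 0.695, -0.133, 0.695]
ft_force: [0.5, 0.1, 0.4]
width: 0.0605
t 26.12 pos [0.5969 0.2439 0.0295] down [-0.001 -0.01  -1.   ] jawyaw 68.9 w 0.0605 F [0.5 0.1 0.4] q7 0.86
0 slide [ 2.39  0.19 -0.07] roll -0.1
```

```bash
python3 -m jog '[{"slide":[0.6,0.1,0],"roll":0},{"slide":[1.4,0.2,0],"roll":0},{"slide":[2.2,0.2,0],"roll":0},{"slide":[2.4,0.2,0],"roll":0},{"slide":[2.4,0.2,0],"roll":0}]' 0.5
python3 -m jog '[{"slide":[0,0,0],"roll":0},{"slide":[0,0,0],"roll":0},{"slide":[0,0,0],"roll":0},{"slide":[0,0,0],"roll":0},{"slide":[0,0,0],"roll":0}]' 1 30
python3 -m jog '[{"slide":[0,0,0],"roll":0},{"slide":[0,0,0],"roll":0},{"slide":[0,0,0],"roll":0},{"slide":[0,0,0],"roll":0}]' 1 30
python3 -m jog '[{"slide":[-3,0,0],"roll":0},{"slide":[-6,0,0],"roll":0},{"slide":[-8.5,0,0],"roll":0},{"slide":[-8.5,0,0],"roll":0}]'
python3 - <<'E'
from h import *
plan(.5191,-.2559,.09,100.7)
E
```

```text
time: 26.53
ee_pos: [0.5971, 0.2453, 0.0047]
eef_rot: [0.126, 0.695, -0.133, 0.695]
ft_force: [-0.7, -0.5, -0.1]
width: 0.0442
time: 26.95
ee_pos: [0.5973, 0.2455, 0.005]
eef_rot: [0.126, 0.695, -0.133, 0.695]
ft_force: [0.6, 0.9, 0.1]
width: 0.0179
time: 27.28
ee_pos: [0.5973, 0.2455, 0.005]
eef_rot: [0.126, 0.695, -0.133, 0.695]
ft_force: [-0.6, -0.0, 1.9]
width: 0.0137
time: 27.62
ee_pos: [0.6003, 0.2474, 0.0958]
eef_rot: [0.128, 0.693, -0.132, 0.697]
ft_force: [0.7, 1.1, 1.1]
width: 0.0139
t 27.62 pos [0.6003 0.2474 0.0958] down [ 0.005 -0.007 -1.   ] jawyaw 68.9 w 0.0139 F [0.7 1.1 1.1] q7 0.84
0 slide [  0.29 -16.63   3.52] roll -10.6
1 slide [  0.27 -16.99   0.4 ] roll -10.6
2 slide [  0.25 -16.77  -2.74] roll -10.6
```

```bash
python3 -m jog '[{"slide":[0.2,-16.5,3.5],"roll":-10.6},{"slide":[0.2,-16.5,3.5],"roll":-10.6},{"slide":[0.2,-16.5,3.5],"roll":-10.6},{"slide":[0.2,-16.5,3.5],"roll":-10.6},{"slide":[0.2,-16.5,3.5],"roll":-10.6}]'
python3 -m jog '[{"slide":[0.2,-16.8,0.4],"roll":-10.6},{"slide":[0.2,-16.8,0.4],"roll":-10.6},{"slide":[0.2,-16.8,0.4],"roll":-10.6},{"slide":[0.2,-16.8,0.4],"roll":-10.6},{"slide":[0.2,-16.8,0.4],"roll":-10.6}]'
python3 -m jog '[{"slide":[0.2,-7,-1.4],"roll":-9},{"slide":[0.2,-11,-2],"roll":-9},{"slide":[0.2,-14,-2.6],"roll":-9},{"slide":[0.2,-16,-2.6],"roll":-9},{"slide":[0.2,-16,-2.6],"roll":-9}]'
python3 - <<'E'
from h import *
plan(.5191,-.2559,.045,100.7)
E
```

```text
time: 28.03
ee_pos: [0.5728, 0.0704, 0.0951]
eef_rot: [0.065, 0.702, -0.072, 0.706]
ft_force: [0.6, -1.7, -0.7]
width: 0.0136
time: 28.45
ee_pos: [0.5425, -0.1026, 0.0948]
eef_rot: [0.001, 0.705, -0.011, 0.709]
ft_force: [-0.8, -0.2, -0.0]
width: 0.0137
time: 28.87
ee_pos: [0.511, -0.2703, 0.0951]
eef_rot: [-0.053, 0.704, 0.04, 0.707]
ft_force: [-0.2, -0.2, -0.0]
width: 0.0137
t 28.87 pos [ 0.511  -0.2703  0.0951] down [ 0.004 -0.017 -1.   ] jawyaw 97.5 w 0.0137 F [-0.2 -0.2 -0. ] q7 2.23
0 slide [4.99 1.41 0.98] roll -3.2
```

```bash
python3 -m jog '[{"slide":[1.5,1.3,0.9],"roll":-3.2},{"slide":[3.5,1.3,0.9],"roll":-3.2},{"slide":[5,1.3,0.9],"roll":-3.2},{"slide":[5,1.3,0.9],"roll":-3.2},{"slide":[5,1.3,0.9],"roll":-3.2}]'
python3 - <<'E'
from h import *
crop("scene","pics/s15.png",165,200,285,295,6.5)
plan(.5191,-.2559,.0153,100.7)
E
```

```text
time: 29.28
ee_pos: [0.518, -0.2567, 0.0444]
eef_rot: [-0.072, 0.704, 0.06, 0.704]
ft_force: [0.4, -0.5, -0.6]
width: 0.0138
t 29.33 pos [ 0.5186 -0.2571  0.0453] down [ 0.004 -0.017 -1.   ] jawyaw 100.7 w 0.0136 F [0.7 0.6 0.5] q7 2.28
0 slide [3.   0.16 0.07] roll 0.0
```

View pics/s15.png

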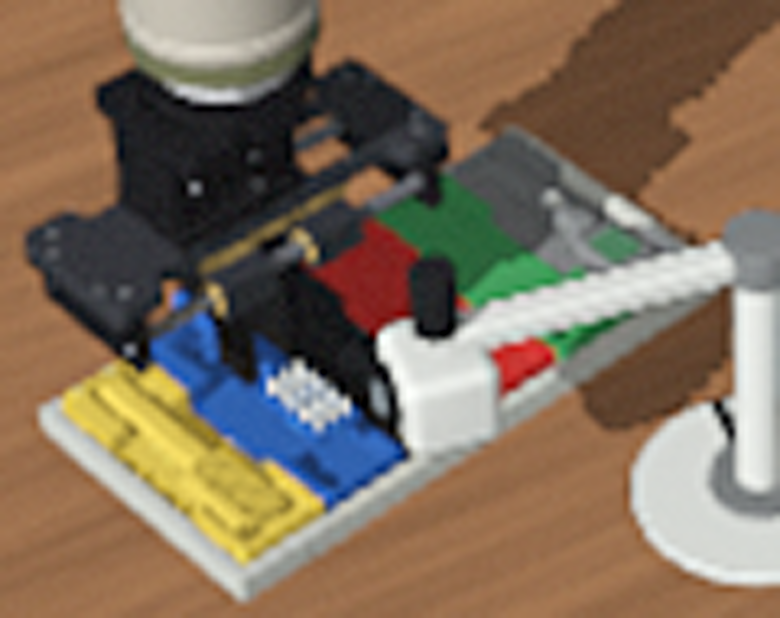

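The brush hangs level and in line over the blue slot; comb, thermometer wand and trimmer are in place. Lowering and releasing.

```bash
python3 -m jog '[{"slide":[0.8,0.1,0],"roll":0},{"slide":[1.8,0.1,0],"roll":0},{"slide":[2.8,0.1,0],"roll":0},{"slide":[3,0.1,0],"roll":0},{"slide":[3,0.1,0],"roll":0}]'
python3 -m jog '[{"slide":[0,0,0],"roll":0},{"slide":[0,0,0],"roll":0},{"slide":[0,0,0],"roll":0},{"slide":[0,0,0],"roll":0}]' 0.62 20
python3 -m jog '[{"slide":[-2,0,0],"roll":0},{"slide":[-5,0,0],"roll":0},{"slide":[-9,0,0],"roll":0},{"slide":[-9,0,0],"roll":0},{"slide":[-9,0,0],"roll":0}]'
python3 - <<'E'
from h import *
plan(.4479,.3636,.11,95.8)
E
```

```text
time: 29.75
ee_pos: [0.5181, -0.2564, 0.0145]
eef_rot: [-0.072, 0.704, 0.06, 0.704]
ft_force: [0.9, -0.1, -0.3]
width: 0.0136
time: 30.08
ee_pos: [0.5182, -0.2564, 0.0145]
eef_rot: [-0.072, 0.703, 0.06, 0.704]
ft_force: [0.5, -0.3, 0.6]
width: 0.0301
time: 30.5
ee_pos: [0.5195, -0.2555, 0.1069]
eef_rot: [-0.073, 0.702, 0.059, 0.706]
ft_force: [0.2, -1.1, -0.9]
width: 0.0329
t 30.50 pos [ 0.5195 -0.2555  0.1069] down [ 0.008 -0.018 -1.   ] jawyaw 100.7 w 0.0329 F [ 0.2 -1.1 -0.9] q7 2.25
0 slide [-0.37 15.53  1.12] roll 1.2
1 slide [-0.37 15.56  0.79] roll 1.2
2 slide [-0.37 15.57  0.45] roll 1.2
3 slide [-0.38 15.57  0.12] roll 1.2
```

```bash
python3 -m jog '[{"slide":[-0.3,15.5,1.1],"roll":1.2},{"slide":[-0.3,15.5,1.1],"roll":1.2},{"slide":[-0.3,15.5,1.1],"roll":1.2},{"slide":[-0.3,15.5,1.1],"roll":1.2},{"slide":[-0.3,15.5,1.1],"roll":1.2}]'
python3 -m jog '[{"slide":[-0.3,15.5,0.8],"roll":1.2},{"slide":[-0.3,15.5,0.8],"roll":1.2},{"slide":[-0.3,15.5,0.8],"roll":1.2},{"slide":[-0.3,15.5,0.8],"roll":1.2},{"slide":[-0.3,15.5,0.8],"roll":1.2}]' 0.3
python3 -m jog '[{"slide":[-0.3,15.5,0.5],"roll":1.2},{"slide":[-0.3,15.5,0.5],"roll":1.2},{"slide":[-0.3,15.5,0.5],"roll":1.2},{"slide":[-0.3,15.5,0.5],"roll":1.2},{"slide":[-0.3,15.5,0.5],"roll":1.2}]'
python3 - <<'E'
from h import *
plan(.4479,.3636,.11,95.8)
crop("top","pics/t16.png",110,165,250,285,5.7)
crop("top","pics/t17.png",250,130,410,280,5)
plan(.4479,.3636,.11,95.8)
E
```

```text
time: 30.92
ee_pos: [0.5006, -0.0939, 0.1058]
eef_rot: [-0.067, 0.703, 0.056, 0.706]
ft_force: [0.4, 0.5, -0.5]
width: 0.0329
time: 31.33
ee_pos: [0.4798, 0.0679, 0.1052]
eef_rot: [-0.062, 0.704, 0.053, 0.706]
ft_force: [1.2, -0.2, -0.4]
width: 0.0568
time: 31.75
ee_pos: [0.457, 0.2296, 0.1051]
eef_rot: [-0.057, 0.704, 0.05, 0.706]
ft_force: [-1.3, 1.3, -0.0]
width: 0.0606
t 31.75 pos [0.457  0.2296 0.1051] down [ 0.003 -0.011 -1.   ] jawyaw 98.7 w 0.0606 F [-1.3  1.3 -0. ] q7 1.17
0 slide [-0.63 13.38  1.12] roll 2.9
t 31.85 pos [0.4588 0.2227 0.105 ] down [ 0.003 -0.014 -1.   ] jawyaw 98.3 w 0.0611 F [-0.1 -1.2  0.2] q7 1.18
0 slide [-0.7  14.09  0.96] roll 2.5
```

View pics/t16.png

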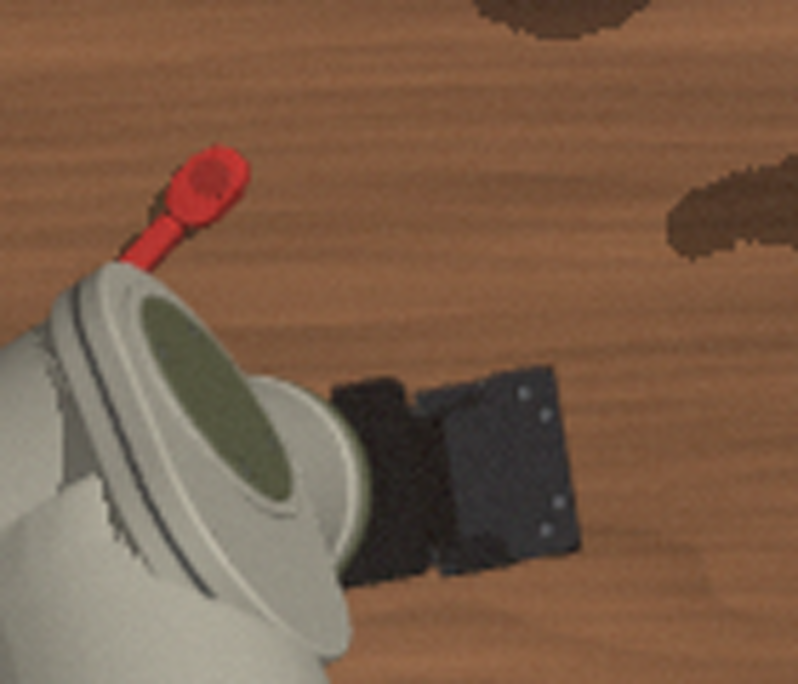

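View pics/t17.png

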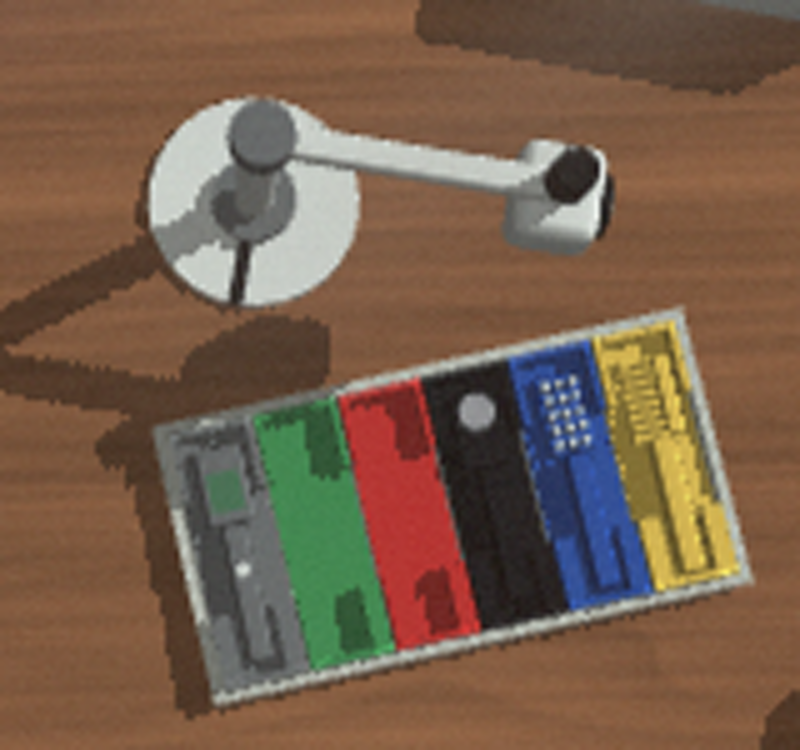

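```bash
python3 -m jog '[{"slide":[-0.3,13.6,0.9],"roll":2.5},{"slide":[-0.3,13.6,0.9],"roll":2.5},{"slide":[-0.3,13.6,0.9],"roll":2.5},{"slide":[-0.3,13.6,0.9],"roll":2.5},{"slide":[-0.3,13.6,0.9],"roll":2.5}]'
python3 - <<'E'
from h import *
crop("scene","pics/s18.png",290,140,410,230,6.5)
plan(.4479,.3636,.03,95.8)
print((px("scene",[.4479-.06*.995,.3636-.006,.014])-[290,140])*6.5,(px("scene",[.4479+.06*.995,.3636+.006,.012])-[290,140])*6.5)
E
```

```text
time: 32.27
ee_pos: [0.4469, 0.3612, 0.1051]
eef_rot: [-0.042, 0.706, 0.032, 0.706]
ft_force: [-0.3, 0.1, -0.4]
width: 0.0608
t 32.32 pos [0.4478 0.3585 0.105 ] down [ 0.002 -0.015 -1.   ] jawyaw 95.9 w 0.0609 F [ 0.  -0.2  0.3] q7 0.92
0 slide [7.49 0.62 0.06] roll 0.1
[302.0125538  247.58812871] [450.81265688 348.40870979]
```

View pics/s18.png

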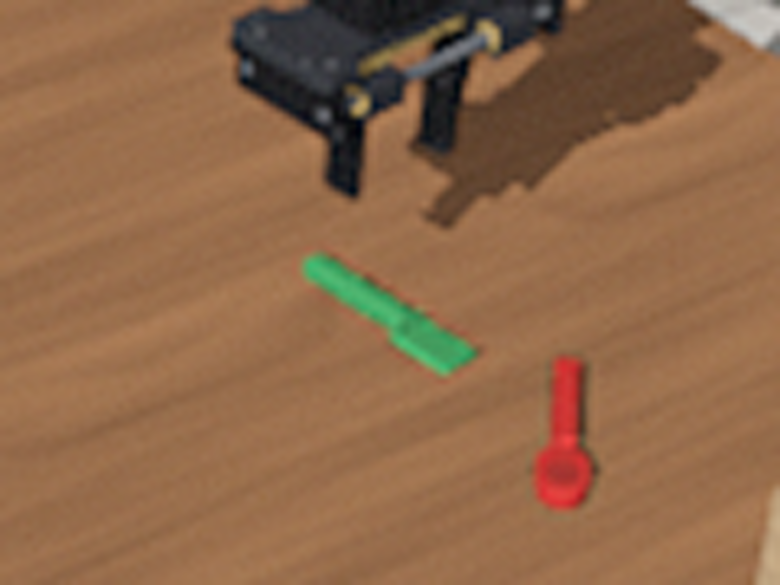

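Run:
```python
import cv2
im=cv2.imread("pics/scene0.png")[140:230,290:410]
cv2.imwrite("pics/s19.png",cv2.resize(im,None,fx=6.5,fy=6.5,interpolation=cv2.INTER_CUBIC))
```

```text
(no output)
```

View pics/s19.png

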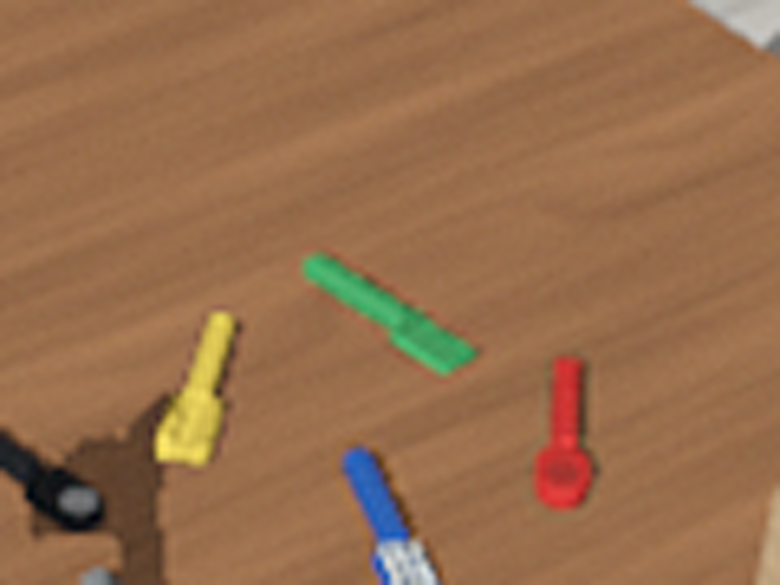

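```bash
python3 -m jog '[{"slide":[3,0.5,0],"roll":0},{"slide":[6,0.5,0],"roll":0},{"slide":[7.5,0.5,0],"roll":0},{"slide":[7.5,0.5,0],"roll":0},{"slide":[7.5,0.5,0],"roll":0}]'
python3 - <<'E'
from h import *
plan(.4479,.3636,.0055,95.8)
E
```

```text
time: 32.73
ee_pos: [0.4481, 0.3598, 0.0296]
eef_rot: [-0.041, 0.706, 0.029, 0.706]
ft_force: [0.7, -0.5, 0.2]
width: 0.061
t 32.73 pos [0.4481 0.3598 0.0296] down [ 0.001 -0.017 -1.   ] jawyaw 95.7 w 0.0610 F [ 0.7 -0.5  0.2] q7 0.91
0 slide [2.4  0.42 0.02] roll -0.1
```

```bash
python3 -m jog '[{"slide":[0.6,0.4,0],"roll":0},{"slide":[1.4,0.4,0],"roll":0},{"slide":[2.2,0.4,0],"roll":0},{"slide":[2.4,0.4,0],"roll":0},{"slide":[2.4,0.4,0],"roll":0}]' 0.5
python3 -m jog '[{"slide":[0,0,0],"roll":0},{"slide":[0,0,0],"roll":0},{"slide":[0,0,0],"roll":0},{"slide":[0,0,0],"roll":0},{"slide":[0,0,0],"roll":0}]' 1 30
python3 -m jog '[{"slide":[0,0,0],"roll":0},{"slide":[0,0,0],"roll":0},{"slide":[0,0,0],"roll":0},{"slide":[0,0,0],"roll":0}]' 1 30
python3 -m jog '[{"slide":[-3,0,0],"roll":0},{"slide":[-6,0,0],"roll":0},{"slide":[-8.5,0,0],"roll":0},{"slide":[-8.5,0,0],"roll":0}]'
python3 - <<'E'
from h import *
plan(.4923,-.1143,.09,100.7)
E
```

```text
time: 33.15
ee_pos: [0.4474, 0.3629, 0.0048]
eef_rot: [-0.042, 0.707, 0.029, 0.706]
ft_force: [0.2, 0.1, -0.8]
width: 0.0448
time: 33.57
ee_pos: [0.4474, 0.3631, 0.005]
eef_rot: [-0.042, 0.706, 0.029, 0.706]
ft_force: [0.1, 0.3, 0.3]
width: 0.0182
time: 33.9
ee_pos: [0.4474, 0.3631, 0.005]
eef_rot: [-0.042, 0.706, 0.029, 0.706]
ft_force: [-0.4, 0.3, 0.9]
width: 0.0137
time: 34.23
ee_pos: [0.4497, 0.3667, 0.0954]
eef_rot: [-0.04, 0.704, 0.031, 0.708]
ft_force: [0.5, 0.5, -0.3]
width: 0.0135
t 34.23 pos [0.4497 0.3667 0.0954] down [ 0.006 -0.012 -1.   ] jawyaw 95.7 w 0.0135 F [ 0.5  0.5 -0.3] q7 0.91
0 slide [  0.38 -16.09  -0.19] roll -1.7
1 slide [  0.38 -16.08  -0.65] roll -1.7
2 slide [  0.38 -16.05  -1.12] roll -1.7
```

```bash
python3 -m jog '[{"slide":[0.2,-16,-0.2],"roll":-1.7},{"slide":[0.2,-16,-0.2],"roll":-1.7},{"slide":[0.2,-16,-0.2],"roll":-1.7},{"slide":[0.2,-16,-0.2],"roll":-1.7},{"slide":[0.2,-16,-0.2],"roll":-1.7}]'
python3 -m jog '[{"slide":[0.2,-16,-0.6],"roll":-1.7},{"slide":[0.2,-16,-0.6],"roll":-1.7},{"slide":[0.2,-16,-0.6],"roll":-1.7},{"slide":[0.2,-16,-0.6],"roll":-1.7},{"slide":[0.2,-16,-0.6],"roll":-1.7}]'
python3 -m jog '[{"slide":[0.2,-7,-0.5],"roll":-1},{"slide":[0.2,-11,-1],"roll":-1},{"slide":[0.2,-13.5,-1],"roll":-1},{"slide":[0.2,-15,-1],"roll":-1},{"slide":[0.2,-15,-1],"roll":-1}]'
python3 - <<'E'
from h import *
plan(.4923,-.1143,.045,100.7)
E
```

```text
time: 34.65
ee_pos: [0.4649, 0.1995, 0.0953]
eef_rot: [-0.048, 0.704, 0.037, 0.707]
ft_force: [0.4, -1.1, -0.1]
width: 0.0137
time: 35.07
ee_pos: [0.4784, 0.0316, 0.0958]
eef_rot: [-0.056, 0.704, 0.044, 0.707]
ft_force: [0.7, -0.2, -1.4]
width: 0.0135
time: 35.48
ee_pos: [0.4893, -0.1256, 0.0967]
eef_rot: [-0.061, 0.703, 0.046, 0.707]
ft_force: [-0.4, -0.4, -0.0]
width: 0.0139
t 35.48 pos [ 0.4893 -0.1256  0.0967] down [ 0.006 -0.02  -1.   ] jawyaw 98.6 w 0.0139 F [-0.4 -0.4 -0. ] q7 1.92
0 slide [5.15 1.18 0.45] roll -2.1
```

```bash
python3 -m jog '[{"slide":[1.5,1,0.4],"roll":-2.1},{"slide":[3.5,1,0.4],"roll":-2.1},{"slide":[5.1,1,0.4],"roll":-2.1},{"slide":[5.1,1,0.4],"roll":-2.1},{"slide":[5.1,1,0.4],"roll":-2.1}]'
python3 - <<'E'
from h import *
crop("scene","pics/s20.png",165,200,285,295,6.5)
plan(.4923,-.1143,.0153,100.7)
E
```

```text
time: 35.9
ee_pos: [0.4915, -0.1159, 0.0451]
eef_rot: [-0.073, 0.703, 0.059, 0.705]
ft_force: [0.3, -0.3, -0.6]
width: 0.0135
t 35.95 pos [ 0.4922 -0.116   0.0459] down [ 0.006 -0.021 -1.   ] jawyaw 100.7 w 0.0140 F [ 0.4  0.9 -0.5] q7 1.97
0 slide [3.06 0.24 0.03] roll 0.0
```

View pics/s20.png

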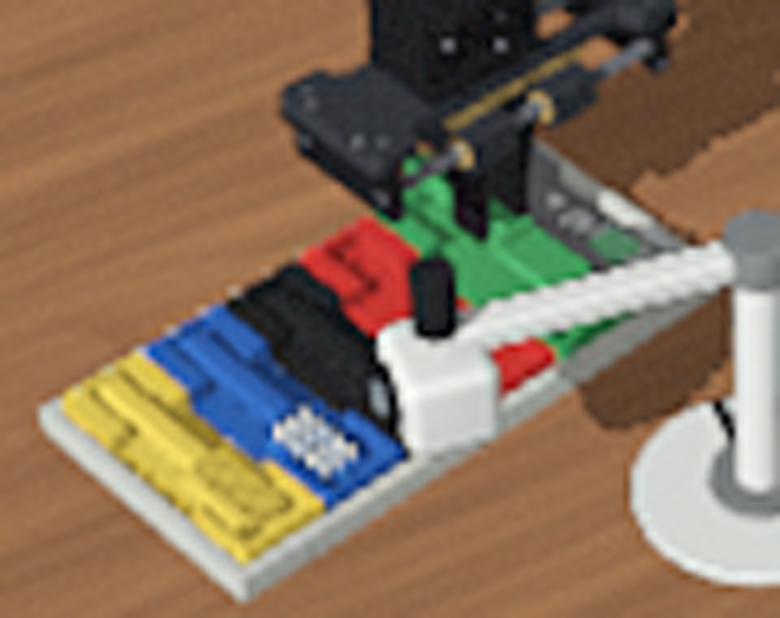

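```bash
python3 -m jog '[{"slide":[0.8,0.2,0],"roll":0},{"slide":[1.8,0.2,0],"roll":0},{"slide":[2.8,0.2,0],"roll":0},{"slide":[3,0.2,0],"roll":0},{"slide":[3,0.2,0],"roll":0}]'
python3 -m jog '[{"slide":[0,0,0],"roll":0},{"slide":[0,0,0],"roll":0},{"slide":[0,0,0],"roll":0},{"slide":[0,0,0],"roll":0}]' 0.62 20
python3 -m jog '[{"slide":[-2,0,0],"roll":0},{"slide":[-5,0,0],"roll":0},{"slide":[-9,0,0],"roll":0},{"slide":[-9,0,0],"roll":0},{"slide":[-9,0,0],"roll":0}]'
python3 - <<'E'
from h import *
q=lambda a,z:w("top",110+a[0]/5.7,165+a[1]/5.7,z)[:2]
A=q((78,328),.014);H=q((208,188),.012);d=H-A;L=np.linalg.norm(d)
print(L,A+d/L*.06,H-d/L*.0375,np.degrees(np.arctan2(d[1],d[0])))
plan(.587,.376,.11,48.5)
E
```

```text
time: 36.37
ee_pos: [0.4913, -0.1147, 0.0149]
eef_rot: [-0.073, 0.703, 0.059, 0.705]
ft_force: [-0.3, 0.2, -0.6]
width: 0.0133
time: 36.7
ee_pos: [0.4916, -0.1147, 0.0152]
eef_rot: [-0.073, 0.703, 0.059, 0.705]
ft_force: [0.3, 0.7, 0.1]
width: 0.0301
time: 37.12
ee_pos: [0.4928, -0.113, 0.1075]
eef_rot: [-0.074, 0.701, 0.059, 0.707]
ft_force: [-0.7, -0.9, -1.6]
width: 0.033
0.09128833139387112 [0.59000946 0.37217599] [0.58543109 0.37637401] -42.518502578387604
t 37.12 pos [ 0.4928 -0.113   0.1075] down [ 0.01 -0.02 -1.  ] jawyaw 100.7 w 0.0330 F [-0.7 -0.9 -1.6] q7 1.93
0 slide [-0.38 15.43  6.12] roll 17.4
1 slide [-0.44 16.55  1.22] roll 17.4
2 slide [-0.46 16.16 -3.79] roll 17.4
```

```bash
python3 -m jog '[{"slide":[-0.2,15.4,6.1],"roll":17.4},{"slide":[-0.2,15.4,6.1],"roll":17.4},{"slide":[-0.2,15.4,6.1],"roll":17.4},{"slide":[-0.2,15.4,6.1],"roll":17.4},{"slide":[-0.2,15.4,6.1],"roll":17.4}]'
python3 -m jog '[{"slide":[-0.2,16.4,1.2],"roll":17.4},{"slide":[-0.2,16.4,1.2],"roll":17.4},{"slide":[-0.2,16.4,1.2],"roll":17.4},{"slide":[-0.2,16.4,1.2],"roll":17.4},{"slide":[-0.2,16.4,1.2],"roll":17.4}]' 0.3
python3 -m jog '[{"slide":[-0.2,7,-2],"roll":17},{"slide":[-0.2,11,-2.8],"roll":17},{"slide":[-0.2,14,-3.5],"roll":17},{"slide":[-0.2,15,-3.5],"roll":17},{"slide":[-0.2,15,-3.5],"roll":17}]'
python3 - <<'E'
from h import *
crop("top","pics/t21.png",110,165,250,285,5.7)
crop("top","pics/t22.png",250,130,410,280,5)
plan(.5875,.3743,.03,47.5)
E
```

```text
time: 37.53
ee_pos: [0.524, 0.0573, 0.1055]
eef_rot: [0.032, 0.702, -0.045, 0.71]
ft_force: [-1.4, 0.2, -1.0]
width: 0.033
time: 37.95
ee_pos: [0.5524, 0.2273, 0.1033]
eef_rot: [0.137, 0.689, -0.147, 0.697]
ft_force: [-0.6, 1.4, -0.2]
width: 0.0568
time: 38.37
ee_pos: [0.5764, 0.3878, 0.1004]
eef_rot: [0.236, 0.662, -0.243, 0.668]
ft_force: [-1.3, 1.3, -0.1]
width: 0.0611
t 38.47 pos [0.5782 0.3801 0.1009] down [ 0.006 -0.017 -1.   ] jawyaw 50.0 w 0.0610 F [ 0.4 -1.4 -1. ] q7 0.30
0 slide [7.11 0.22 0.98] roll 2.5
```

View pics/t21.png

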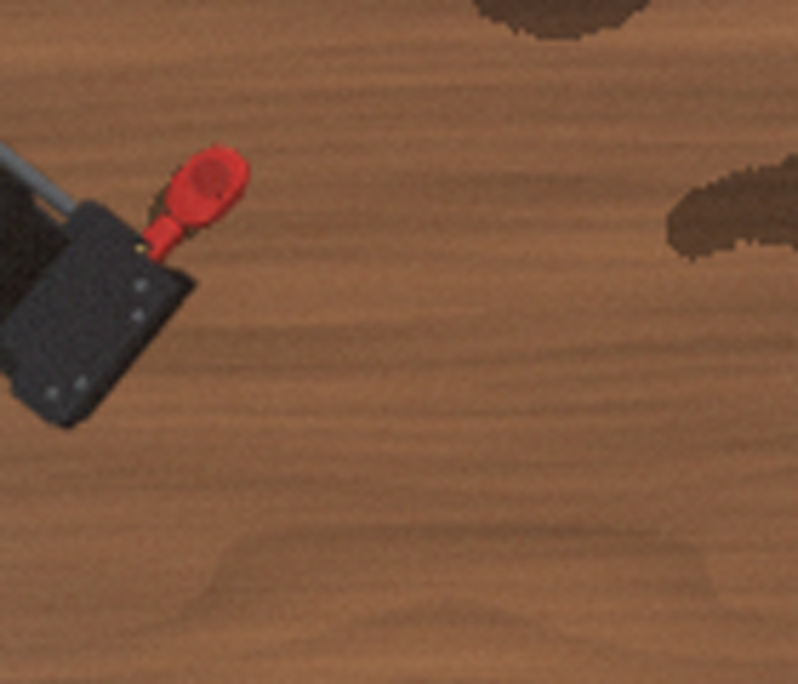

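View pics/t22.png

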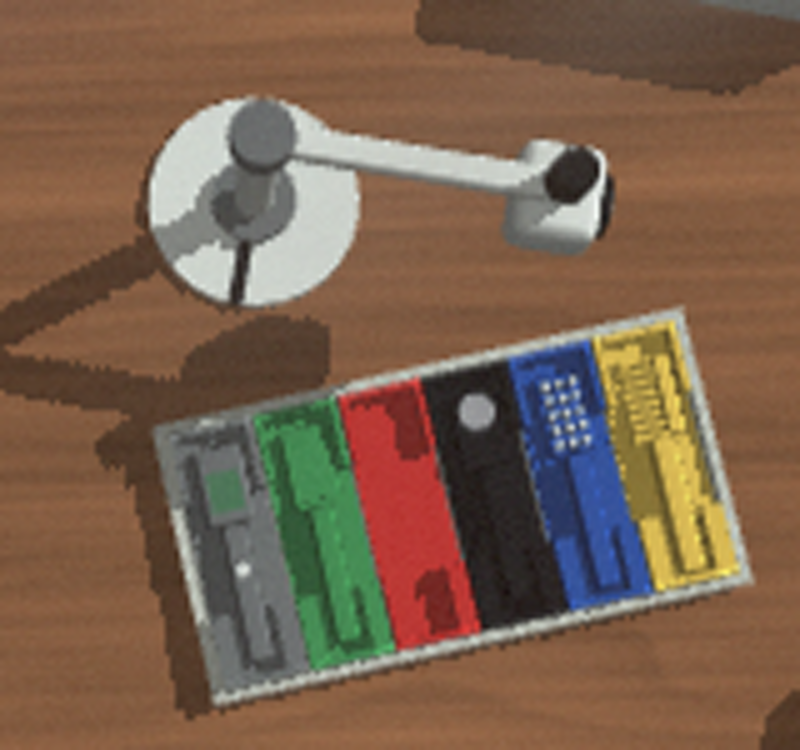

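```bash
python3 -m jog '[{"slide":[3,0.2,1],"roll":2.5},{"slide":[5.5,0.2,1],"roll":2.5},{"slide":[7,0.2,1],"roll":2.5},{"slide":[7,0.2,1],"roll":2.5},{"slide":[7,0.2,1],"roll":2.5}]'
python3 - <<'E'
from h import *
crop("scene","pics/s23.png",330,160,430,240,7.5)
plan(.5875,.3743,.0055,47.5)
E
```

```text
time: 38.88
ee_pos: [0.5873, 0.373, 0.0308]
eef_rot: [0.251, 0.655, -0.262, 0.663]
ft_force: [0.1, -0.4, 0.1]
width: 0.0612
t 38.93 pos [0.588  0.3738 0.0322] down [ 0.007 -0.016 -1.   ] jawyaw 47.5 w 0.0609 F [-0.5  0.1  1. ] q7 0.28
0 slide [ 2.67  0.02 -0.11] roll -0.0
```

View pics/s23.png

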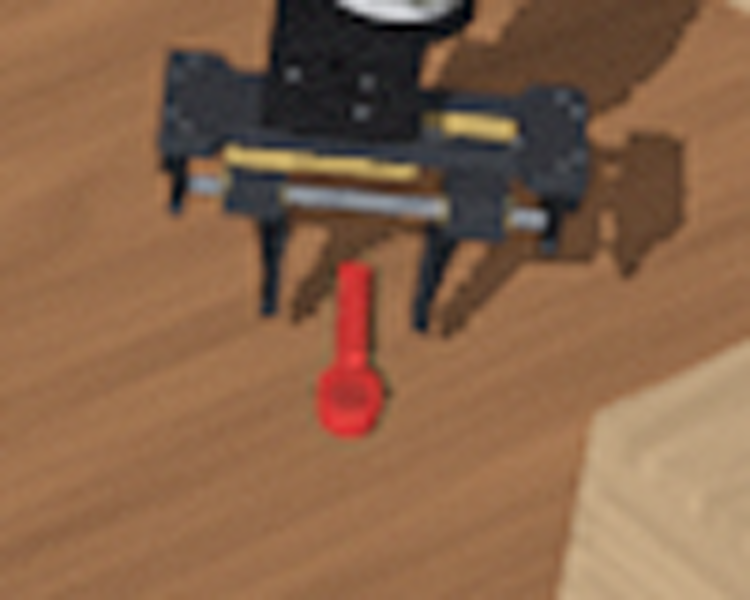

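```bash
python3 -m jog '[{"slide":[0.6,0,-0.1],"roll":0},{"slide":[1.4,0,-0.1],"roll":0},{"slide":[2.2,0,-0.1],"roll":0},{"slide":[2.6,0,-0.1],"roll":0},{"slide":[2.6,0,-0.1],"roll":0}]' 0.5
python3 -m jog '[{"slide":[0,0,0],"roll":0},{"slide":[0,0,0],"roll":0},{"slide":[0,0,0],"roll":0},{"slide":[0,0,0],"roll":0},{"slide":[0,0,0],"roll":0}]' 1 30
python3 -m jog '[{"slide":[0,0,0],"roll":0},{"slide":[0,0,0],"roll":0},{"slide":[0,0,0],"roll":0},{"slide":[0,0,0],"roll":0}]' 1 30
python3 - <<'E'
from h import *
s=r.read_state();print(s["ee_pos"])
A=w("scene",330+353/7.5,160+264/7.5,.012)[:2];B=w("scene",330+348/7.5,160+435/7.5,.006)[:2]
print(A,B,np.linalg.norm(A-B),(A+B)/2)
A=w("scene",290+306/6.5,140+260/6.5,.012)[:2];B=w("scene",290+462/6.5,140+362/6.5,.008)[:2]
print("spatula",A,B,np.linalg.norm(A-B),(A+B)/2)
E
python3 -m jog '[{"slide":[-3,0,0],"roll":0},{"slide":[-6,0,0],"roll":0},{"slide":[-8.5,0,0],"roll":0},{"slide":[-8.5,0,0],"roll":0}]'
python3 - <<'E'
from h import *
plan(.5012,-.1615,.09,100.7)
E
```

```text
time: 39.35
ee_pos: [0.5866, 0.3736, 0.0047]
eef_rot: [0.251, 0.655, -0.261, 0.663]
ft_force: [0.7, 0.5, -0.0]
width: 0.0446
time: 39.77
ee_pos: [0.5868, 0.3737, 0.005]
eef_rot: [0.251, 0.655, -0.261, 0.663]
ft_force: [0.1, 1.0, -1.3]
width: 0.0183
time: 40.1
ee_pos: [0.5868, 0.3738, 0.005]
eef_rot: [0.251, 0.655, -0.261, 0.663]
ft_force: [-0.4, 0.0, 0.8]
width: 0.0138
[0.58682316 0.37375994 0.00502547]
[0.54982171 0.41669364] [0.64119836 0.33544752] 0.12227274174014299 [0.59551003 0.37607058]
spatula [0.39700389 0.35384956] [0.5167667  0.37048955] 0.12091326916658544 [0.45688529 0.36216955]
time: 40.43
ee_pos: [0.589, 0.3769, 0.0964]
eef_rot: [0.254, 0.653, -0.259, 0.665]
ft_force: [0.8, 0.2, 0.5]
width: 0.0134
t 40.43 pos [0.589  0.3769 0.0964] down [ 0.012 -0.012 -1.   ] jawyaw 47.5 w 0.0134 F [0.8 0.2 0.5] q7 0.27
0 slide [  0.3  -11.41   7.47] roll -13.3
1 slide [  0.25 -12.82   4.65] roll -13.3
2 slide [  0.2  -13.55   1.57] roll -13.3
3 slide [  0.14 -13.54  -1.59] roll -13.3
```

```bash
python3 -m jog '[{"slide":[0.1,-11.3,7.4],"roll":-13.3},{"slide":[0.1,-11.3,7.4],"roll":-13.3},{"slide":[0.1,-11.3,7.4],"roll":-13.3},{"slide":[0.1,-11.3,7.4],"roll":-13.3}]'
python3 -m jog '[{"slide":[0.1,-12.7,4.6],"roll":-13.3},{"slide":[0.1,-12.7,4.6],"roll":-13.3},{"slide":[0.1,-12.7,4.6],"roll":-13.3},{"slide":[0.1,-12.7,4.6],"roll":-13.3}]'
python3 -m jog '[{"slide":[0.1,-13.4,1.6],"roll":-13.3},{"slide":[0.1,-13.4,1.6],"roll":-13.3},{"slide":[0.1,-13.4,1.6],"roll":-13.3},{"slide":[0.1,-13.4,1.6],"roll":-13.3}]'
python3 -m jog '[{"slide":[0.1,-6,-0.7],"roll":-6},{"slide":[0.1,-9,-1.1],"roll":-12},{"slide":[0.1,-11.5,-1.4],"roll":-12},{"slide":[0.1,-12.5,-1.4],"roll":-12},{"slide":[0.1,-12.5,-1.4],"roll":-12}]'
python3 - <<'E'
from h import *
plan(.5005,-.1615,.045,100.7)
E
```

```text
time: 40.77
ee_pos: [0.5677, 0.2348, 0.0969]
eef_rot: [0.176, 0.678, -0.185, 0.689]
ft_force: [1.0, -0.9, -0.4]
width: 0.0137
time: 41.1
ee_pos: [0.5442, 0.0953, 0.0976]
eef_rot: [0.096, 0.695, -0.108, 0.705]
ft_force: [1.0, -1.2, -0.2]
width: 0.0139
time: 41.43
ee_pos: [0.5198, -0.0437, 0.0987]
eef_rot: [0.016, 0.702, -0.029, 0.711]
ft_force: [0.2, -0.6, -0.3]
width: 0.0139
time: 41.85
ee_pos: [0.4968, -0.1718, 0.1]
eef_rot: [-0.057, 0.702, 0.042, 0.709]
ft_force: [0.2, 1.2, 0.8]
width: 0.0134
t 41.85 pos [ 0.4968 -0.1718  0.1   ] down [ 0.011 -0.021 -1.   ] jawyaw 98.0 w 0.0134 F [0.2 1.2 0.8] q7 2.01
0 slide [5.48 1.09 0.46] roll -2.7
```

```bash
python3 -m jog '[{"slide":[1.5,1,0.4],"roll":-2.7},{"slide":[3.5,1,0.4],"roll":-2.7},{"slide":[5.4,1,0.4],"roll":-2.7},{"slide":[5.4,1,0.4],"roll":-2.7},{"slide":[5.4,1,0.4],"roll":-2.7}]'
python3 - <<'E'
from h import *
crop("scene","pics/s24.png",165,200,285,295,6.5)
plan(.5005,-.1615,.0153,100.7)
E
```

```text
time: 42.27
ee_pos: [0.4995, -0.1615, 0.0453]
eef_rot: [-0.074, 0.701, 0.059, 0.707]
ft_force: [0.7, -0.5, 0.7]
width: 0.014
t 42.32 pos [ 0.5003 -0.1619  0.0463] down [ 0.011 -0.02  -1.   ] jawyaw 100.7 w 0.0134 F [ 1.1 -0.   0.3] q7 2.06
0 slide [3.1  0.1  0.01] roll 0.0
```

View pics/s24.png

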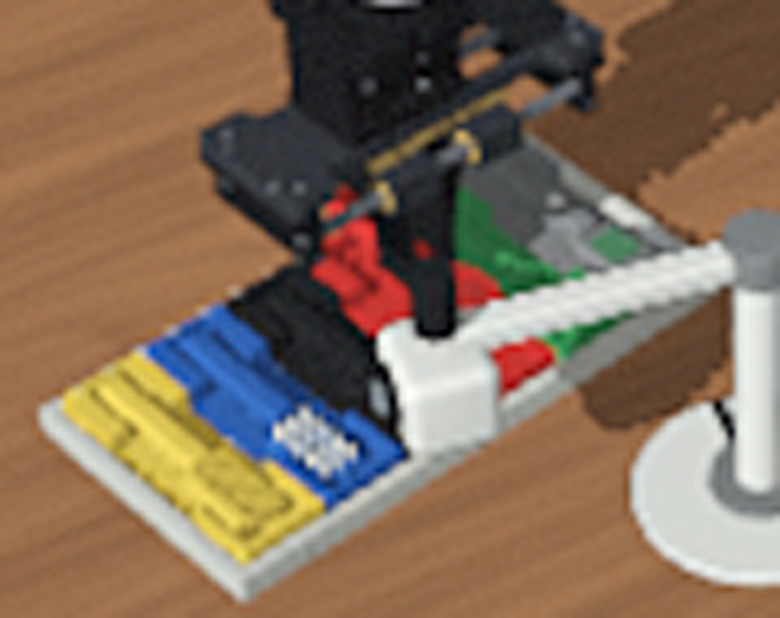

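```bash
python3 -m jog '[{"slide":[0.8,0.1,0],"roll":0},{"slide":[1.8,0.1,0],"roll":0},{"slide":[2.8,0.1,0],"roll":0},{"slide":[3.1,0.1,0],"roll":0},{"slide":[3.1,0.1,0],"roll":0}]'
python3 -m jog '[{"slide":[0,0,0],"roll":0},{"slide":[0,0,0],"roll":0},{"slide":[0,0,0],"roll":0},{"slide":[0,0,0],"roll":0}]' 0.62 20
python3 -m jog '[{"slide":[-2,0,0],"roll":0},{"slide":[-5,0,0],"roll":0},{"slide":[-9,0,0],"roll":0},{"slide":[-14,0,0],"roll":0},{"slide":[-16,0,0],"roll":0}]' 
python3 -m jog '[{"slide":[-2,15,0],"roll":28},{"slide":[-2,15,0],"roll":28},{"slide":[-2,15,0],"roll":28},{"slide":[-2,15,0],"roll":28},{"slide":[-2,15,0],"roll":28}]' 0
python3 -m jog '[{"slide":[0,12,4],"roll":28},{"slide":[0,12,4],"roll":28},{"slide":[0,12,4],"roll":28},{"slide":[0,12,4],"roll":28},{"slide":[0,12,4],"roll":28}]'
python3 - <<'E'
from h import *
crop("top","pics/t25.png",250,130,410,280,5)
plan(.6525,-.2335,.28,-10)
E
```

```text
time: 42.73
ee_pos: [0.5, -0.1615, 0.0144]
eef_rot: [-0.073, 0.701, 0.059, 0.707]
ft_force: [0.3, -0.5, -0.5]
width: 0.0137
time: 43.07
ee_pos: [0.5, -0.1615, 0.0145]
eef_rot: [-0.073, 0.701, 0.059, 0.707]
ft_force: [-0.9, -0.0, -0.3]
width: 0.0299
time: 43.48
ee_pos: [0.4991, -0.1587, 0.1783]
eef_rot: [-0.074, 0.7, 0.058, 0.708]
ft_force: [0.6, -0.1, 0.3]
width: 0.0332
time: 43.9
ee_pos: [0.4705, -0.0059, 0.1957]
eef_rot: [0.101, 0.693, -0.113, 0.705]
ft_force: [0.2, 0.9, 0.3]
width: 0.0585
time: 44.32
ee_pos: [0.5451, 0.0998, 0.1942]
eef_rot: [0.269, 0.645, -0.278, 0.659]
ft_force: [-0.7, -0.1, -0.1]
width: 0.0857
t 44.37 pos [0.5445 0.0976 0.1943] down [ 0.014 -0.02  -1.   ] jawyaw 44.8 w 0.0858 F [ 0.8 -0.6 -0.8] q7 0.53
0 slide [-3.88 -7.85 15.65] roll 27.4
1 slide [-3.87  0.19 17.51] roll 27.4
```

View pics/t25.png

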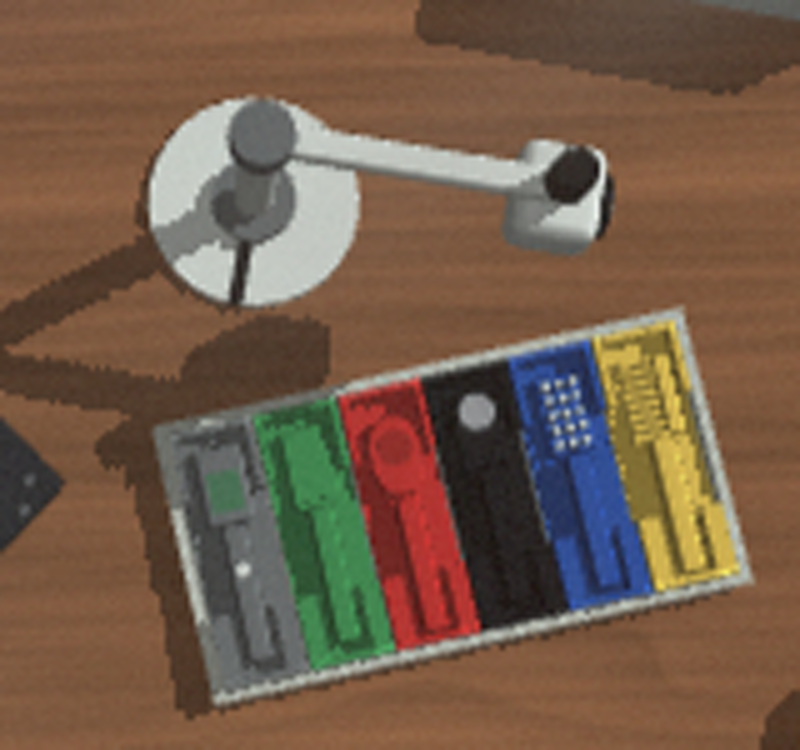

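Run:
```python
from h import *
crop("top","pics/t26.png",278,188,402,276,6.4)
```

```text
(no output)
```

View pics/t26.png

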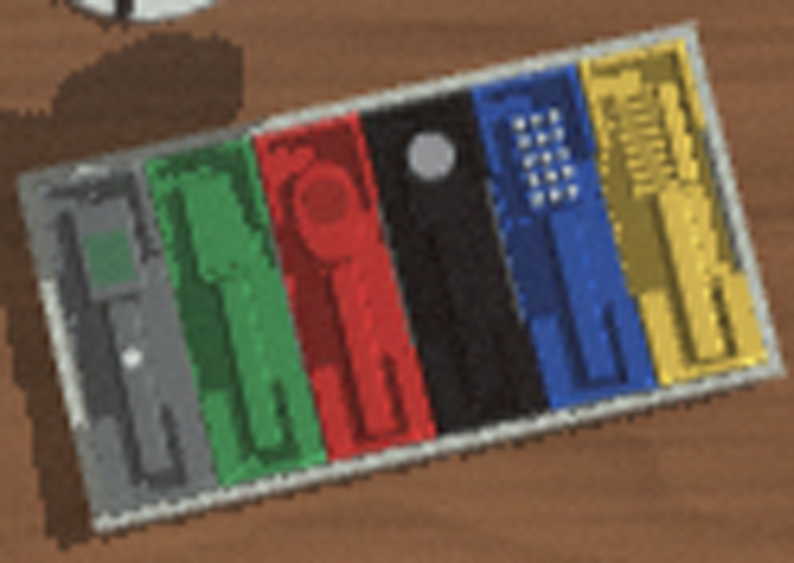

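Run:
```python
from h import *
S=dict(grey=(.4834,-.0671),green=(.4923,-.1143),red=(.5012,-.1615),blue=(.5191,-.2559),yellow=(.528,-.3031))
T=dict(grey=(158,476),green=(272,450),red=(383,432),blue=(603,378),yellow=(713,358))
H=dict(grey=(103,203),green=(207,178),red=(318,165),blue=(540,105),yellow=(640,90))
a=np.radians(10.7);f=lambda d:(np.array([d@[np.cos(a),np.sin(a)],d@[-np.sin(a),np.cos(a)]])*1000).round(1)
for n in S:
    print(n,[f(w("top",278+p[0]/6.4,188+p[1]/6.4,z)[:2]-np.array(S[n])) for p,z in((T[n],.023),(H[n],.021))])
plan(.6525,-.2335,.28,-10)
plan(.6525,-.2335,.28,170)
q=lambda p,z:w("top",250+p[0]/5,130+p[1]/5,z)[:2]
K=q((574,176),.191);P=q((262,133),.162);d=K-P;print("knob",K,np.linalg.norm(d),np.arctan2(-d[1],-d[0]),P)
D=q((254,202),.005);s=q((235,303),.005)-D;print("stripe from dial c",D,np.arctan2(-s[1],-s[0]))
```

```text
grey [array([-61.7,  -0.4]), array([56.5, -2.7])]
green [array([-61.3,  -1.8]), array([57.5, -0.6])]
red [array([-63.9,  -1.3]), array([52.8, -0.3])]
blue [array([-61.7,  -1.4]), array([57.6, -3.3])]
yellow [array([-63.4,  -0.9]), array([54.8,  1.2])]
t 44.42 pos [0.5443 0.0962 0.1946] down [ 0.014 -0.02  -1.   ] jawyaw 44.8 w 0.0861 F [-0.3 -0.6 -0.4] q7 0.53
0 slide [-3.87 -7.8  15.61] roll 27.4
1 slide [-3.86  0.21 17.45] roll 27.4
t 44.42 pos [0.5443 0.0962 0.1946] down [ 0.014 -0.02  -1.   ] jawyaw 44.8 w 0.0861 F [-0.3 -0.6 -0.4] q7 0.53
0 slide [-1.93 -3.9   7.8 ] roll -31.3
1 slide [-2.   -7.36  4.65] roll -31.3
2 slide [-2.1  -8.68  0.17] roll -31.3
3 slide [-2.21 -7.48 -4.36] roll -31.3
knob [ 0.64813632 -0.22737518] 0.14897404184477928 1.3508150163901445 [ 0.68064415 -0.08199119]
stripe from dial c [ 0.6802137  -0.08279093] -0.21519596040169464
```

Run:
```python
from h import *
crop("top","pics/t27.png",275,145,335,195,13)
```

```text
(no output)
```

View pics/t27.png

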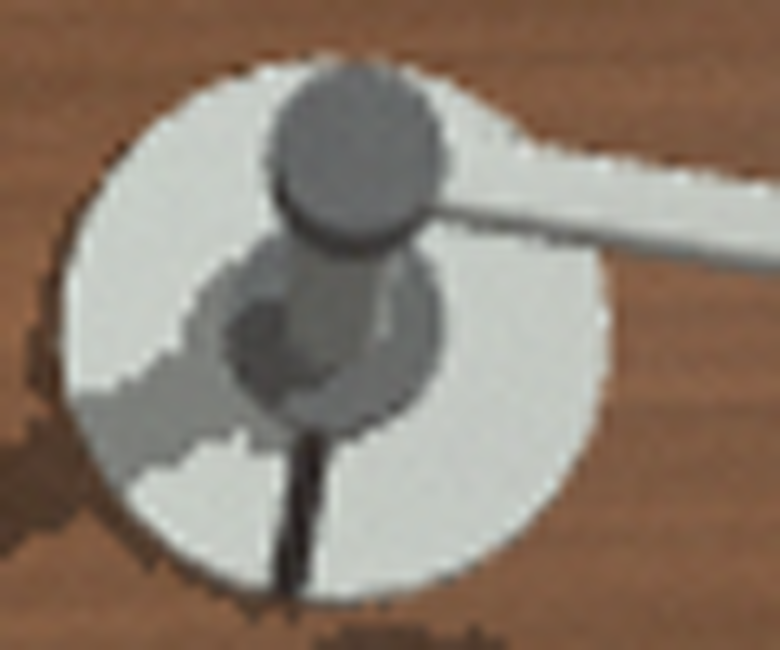

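```bash
python3 -m jog '[{"slide":[-5,-7.8,15.6],"roll":27.4},{"slide":[-5,-7.8,15.6],"roll":27.4},{"slide":[-5,-7.8,15.6],"roll":27.4},{"slide":[-5,-7.8,15.6],"roll":27.4},{"slide":[-5,-7.8,15.6],"roll":27.4}]' 0
python3 -m jog '[{"slide":[-2.5,0.2,8],"roll":14},{"slide":[-2.5,0.2,12],"roll":28},{"slide":[-2.5,0.2,15],"roll":28},{"slide":[-2.5,0.2,16.5],"roll":28},{"slide":[-2.5,0.2,16.5],"roll":28}]'
python3 - <<'E'
from h import *
plan(.651,-.2315,.165,-13)
E
```

```text
time: 44.88
ee_pos: [0.5981, -0.0774, 0.2514]
eef_rot: [0.42, 0.557, -0.425, 0.577]
ft_force: [-0.0, -0.5, -0.2]
width: 0.0869
time: 45.3
ee_pos: [0.645, -0.2435, 0.2816]
eef_rot: [-0.549, -0.433, 0.551, -0.456]
ft_force: [-0.5, -1.6, -0.1]
width: 0.0872
t 45.30 pos [ 0.645  -0.2435  0.2816] down [ 0.017 -0.027 -0.999] jawyaw -12.1 w 0.0872 F [-0.5 -1.6 -0.1] q7 0.21
0 slide [11.63  0.07 -1.56] roll 0.9
```

```bash
python3 -m jog '[{"slide":[2,0.1,-1.4],"roll":0.9},{"slide":[5,0.1,-1.4],"roll":0.9},{"slide":[8,0.1,-1.4],"roll":0.9},{"slide":[8,0.1,-1.4],"roll":0.9},{"slide":[8,0.1,-1.4],"roll":0.9}]'
python3 - <<'E'
from h import *
plan(.651,-.2315,.165,-13)
q=lambda p:w("top",275+p[0]/13,145+p[1]/13,.005)[:2]
a,b,c=q((311,435)),q((290,590)),q((337,332))
for s in (b-a,b-c,a-c): print(np.arctan2(-s[1],-s[0]),np.linalg.norm(s))
print(c)
E
```

```text
time: 45.72
ee_pos: [0.6488, -0.2327, 0.2009]
eef_rot: [-0.552, -0.43, 0.555, -0.45]
ft_force: [-0.4, -0.2, 1.5]
width: 0.0868
t 45.72 pos [ 0.6488 -0.2327  0.2009] down [ 0.015 -0.026 -1.   ] jawyaw -13.0 w 0.0868 F [-0.4 -0.2  1.5] q7 0.19
0 slide [ 3.58  0.11 -0.25] roll -0.0
-0.16465944859363266 0.034362806465325794
-0.20959659798621202 0.057746492494851205
-0.27541743416358794 0.023469195827902335
[ 0.67980469 -0.08312541]
```

```bash
python3 -m jog '[{"slide":[1,0.1,-0.2],"roll":0},{"slide":[2.2,0.1,-0.2],"roll":0},{"slide":[3.4,0.1,-0.2],"roll":0},{"slide":[3.4,0.1,-0.2],"roll":0}]' 0 30
python3 -m jog '[{"slide":[0,0,0],"roll":0},{"slide":[0,0,0],"roll":0},{"slide":[0,0,0],"roll":0},{"slide":[0,0,0],"roll":0},{"slide":[0,0,0],"roll":0}]' 1 40
python3 -m jog '[{"slide":[0,0,0],"roll":0},{"slide":[0,0,0],"roll":0},{"slide":[0,0,0],"roll":0},{"slide":[0,0,0],"roll":0},{"slide":[0,0,0],"roll":0}]' 1 50
python3 -m jog '[{"slide":[0,0,0],"roll":0},{"slide":[0,0,0],"roll":0},{"slide":[0,0,0],"roll":0},{"slide":[0,0,0],"roll":0}]' 1 50
python3 - <<'E'
from h import *
P=np.array([.6806,-.082])
s=r.read_state();print(s["width"],s["ft_force"])
d=s["ee_pos"][:2]-P
th=np.arctan2(-d[1],-d[0]);rad=np.linalg.norm(d);y0=yaw(Rot.from_quat(s["eef_rot"]).as_matrix());print(th,rad,y0)
yy=np.radians(y0);ty=np.array([np.cos(yy),np.sin(yy)]);tz=np.array([np.sin(yy),-np.cos(yy)])
for k in range(1,6):
    t=th-.085*k
    v=rad*(np.array([-np.cos(t),-np.sin(t)])-np.array([-np.cos(th),-np.sin(th)]))*100
    print(k,"%.2f %.2f roll %.1f"%(v@ty,v@tz,-np.degrees(t-th)))
E
```

```text
time: 46.05
ee_pos: [0.6498, -0.2315, 0.1642]
eef_rot: [-0.551, -0.431, 0.556, -0.45]
ft_force: [-0.2, 0.6, -0.2]
width: 0.0872
time: 46.47
ee_pos: [0.65, -0.2316, 0.1647]
eef_rot: [-0.551, -0.43, 0.555, -0.45]
ft_force: [0.9, -0.5, -0.5]
width: 0.0616
time: 46.88
ee_pos: [0.65, -0.2315, 0.1647]
eef_rot: [-0.551, -0.43, 0.555, -0.45]
ft_force: [0.6, 0.2, 0.0]
width: 0.0282
time: 47.22
ee_pos: [0.6501, -0.2318, 0.1648]
eef_rot: [-0.551, -0.43, 0.556, -0.45]
ft_force: [1.8, -1.4, -0.2]
width: 0.0213
0.02131995743433195 [ 1.80593105 -1.40527016 -0.15311782]
1.369638537909279 0.15284699477215904 -13.001951442064962
1 -1.30 -0.02 roll 4.9
2 -2.59 -0.15 roll 9.7
3 -3.87 -0.39 roll 14.6
4 -5.12 -0.74 roll 19.5
5 -6.34 -1.20 roll 24.4
```

```bash
python3 -m jog '[{"slide":[0,-1.3,0],"roll":4.9},{"slide":[0,-2.6,-0.15],"roll":9.7},{"slide":[0,-3.9,-0.4],"roll":14.6},{"slide":[0,-5.1,-0.75],"roll":19.5},{"slide":[0,-6.3,-1.2],"roll":24.4}]'
python3 -m jog '[{"slide":[0,-1.3,-0.05],"roll":4.9},{"slide":[0,-2.6,-0.2],"roll":9.7},{"slide":[0,-3.9,-0.4],"roll":14.6},{"slide":[0,-5.1,-0.8],"roll":19.5},{"slide":[0,-6.3,-1.3],"roll":24.4}]'
python3 -m jog '[{"slide":[0,-1.3,-0.05],"roll":4.9},{"slide":[0,-2.6,-0.2],"roll":9.7},{"slide":[0,-3.9,-0.4],"roll":14.6},{"slide":[0,-5.1,-0.8],"roll":19.5},{"slide":[0,-5.1,-0.8],"roll":19.5}]'
python3 -m jog '[{"slide":[0,0,0],"roll":0},{"slide":[0,0,0],"roll":0}]'
cat > arc.py <<'E'
from h import *
import sys
T=float(sys.argv[1])
P=np.array([.6806,-.082])
s=r.read_state();print(s["width"],s["ft_force"])
d=s["ee_pos"][:2]-P
th=np.arctan2(-d[1],-d[0]);rad=np.linalg.norm(d);y0=yaw(Rot.from_quat(s["eef_rot"]).as_matrix());print("th",th,rad,y0)
yy=np.radians(y0);ty=np.array([np.cos(yy),np.sin(yy)]);tz=np.array([np.sin(yy),-np.cos(yy)])
for k in range(1,5):
    t=th+(T-th)*k/4
    v=(.152*np.array([-np.cos(t),-np.sin(t)])-d)*100
    print(k,"%.2f %.2f roll %.1f"%(v@ty,v@tz,-np.degrees(t-th)))
E
python3 arc.py -.21
```

```text
time: 47.63
ee_pos: [0.5917, -0.2054, 0.1646]
eef_rot: [0.635, 0.302, -0.634, 0.322]
ft_force: [2.0, 1.9, 10.2]
width: 0.0206
time: 48.05
ee_pos: [0.5494, -0.1574, 0.1645]
eef_rot: [0.69, 0.159, -0.683, 0.179]
ft_force: [-6.4, -2.2, 18.9]
width: 0.0205
time: 48.47
ee_pos: [0.5317, -0.1066, 0.1644]
eef_rot: [0.71, 0.04, -0.701, 0.058]
ft_force: [-9.5, -1.0, 17.9]
width: 0.0208
time: 48.63
ee_pos: [0.5316, -0.1061, 0.1645]
eef_rot: [0.71, 0.041, -0.701, 0.058]
ft_force: [0.2, -0.1, 2.3]
width: 0.0207
0.020656269889450324 [ 0.1577039 -0.1447164  2.333701 ]
th 0.16010820065525494 0.15094612950148853 -82.03920770685762
1 -1.40 0.07 roll 5.3
2 -2.80 -0.09 roll 10.6
3 -4.17 -0.39 roll 15.9
4 -5.52 -0.81 roll 21.2
```

```bash
python3 -m jog '[{"slide":[0,-1.4,0],"roll":5.3},{"slide":[0,-2.8,-0.1],"roll":10.6},{"slide":[0,-4.2,-0.4],"roll":15.9},{"slide":[0,-5.5,-0.8],"roll":21},{"slide":[0,-5.5,-0.8],"roll":21}]'
python3 -m jog '[{"slide":[0,0,0],"roll":0},{"slide":[0,0,0],"roll":0}]'
python3 arc.py -.21
python3 -m jog '[{"slide":[0,0,0],"roll":0},{"slide":[0,0,0],"roll":0},{"slide":[0,0,0],"roll":0},{"slide":[0,0,0],"roll":0},{"slide":[0,0,0],"roll":0}]' 0 20
python3 -m jog '[{"slide":[-3,0,0],"roll":0},{"slide":[-6,0,0],"roll":0},{"slide":[-9,0,0],"roll":0},{"slide":[-9,0,0],"roll":0}]'
python3 -m jog '[{"slide":[-2,-15,2],"roll":0},{"slide":[-2,-15,2],"roll":0},{"slide":[-2,-15,2],"roll":0},{"slide":[-2,-15,2],"roll":0},{"slide":[-2,-15,2],"roll":0}]'
python3 - <<'E'
from h import *
crop("top","pics/t30.png",250,140,350,220,7.8)
crop("scene","pics/s30.png",165,180,325,300,4.9)
E
```

```text
time: 49.05
ee_pos: [0.5335, -0.048, 0.1644]
eef_rot: [0.709, -0.088, -0.695, -0.074]
ft_force: [0.7, 0.9, 8.5]
width: 0.0205
time: 49.22
ee_pos: [0.5336, -0.0479, 0.1645]
eef_rot: [0.709, -0.088, -0.695, -0.074]
ft_force: [-0.6, -0.8, 3.0]
width: 0.0206
0.020560556705320584 [-0.59986962 -0.80516567  3.04576429]
th -0.22822459491763114 0.15093196256205024 -103.21253235064655
1 0.07 0.11 roll -0.3
2 0.14 0.11 roll -0.5
3 0.21 0.10 roll -0.8
4 0.28 0.10 roll -1.0
time: 49.63
ee_pos: [0.5335, -0.048, 0.1644]
eef_rot: [0.709, -0.088, -0.695, -0.074]
ft_force: [-0.3, 0.2, -0.4]
width: 0.0464
time: 49.97
ee_pos: [0.5342, -0.0463, 0.2598]
eef_rot: [0.712, -0.088, -0.693, -0.075]
ft_force: [0.7, -0.4, 0.8]
width: 0.0731
time: 50.38
ee_pos: [0.5485, 0.1125, 0.2769]
eef_rot: [0.712, -0.084, -0.693, -0.072]
ft_force: [-0.2, -0.3, -0.3]
width: 0.0869
```

View pics/t30.png

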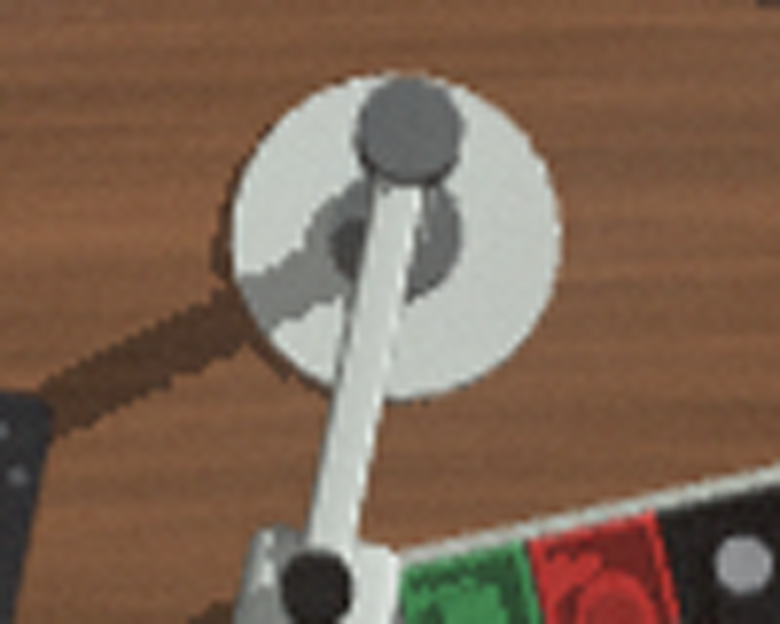

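View pics/s30.png

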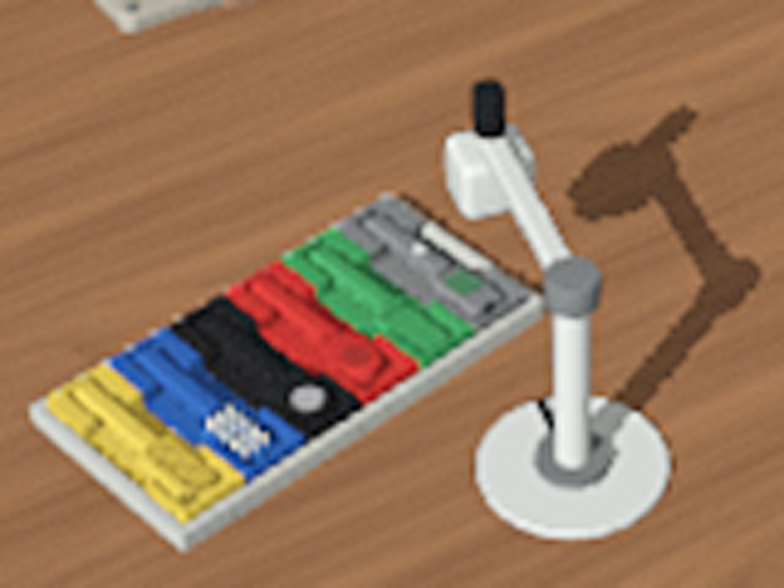

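Run:
```python
from h import *
q=lambda p,z:w("top",250+p[0]/7.8,140+p[1]/7.8,z)[:2]
an=lambda s:np.arctan2(-s[1],-s[0])
K=q((317,585),.191);P=q((410,130),.162)
print("boom top:",an(K-P),np.linalg.norm(K-P),"edges",an(q((333,540),.157)-q((398,200),.157)))
g=lambda p,z:w("scene",165+p[0]/4.9,180+p[1]/4.9,z)[:2]
K=g((489,88),.191);P=g((573,270),.162);print("boom scene",an(K-P),np.linalg.norm(K-P),P)
D=g((572,467),.005);S=g((542,400),.005);print("stripe scene",an(S-D),np.linalg.norm(S-D),D)
im0=r.camera("scene")
# stripe pixels from initial unobstructed top pictures
for f in("pics/t27.png",):
    im=cv2.imread(f,0)
    m=(im<70); m[:430]=0; m[592:]=0; m[:,:260]=0; m[:,340:]=0
    ys,xs=np.nonzero(m)
    p=np.array([w("top",275+x/13,145+y/13,.005)[:2] for x,y in zip(xs[::5],ys[::5])])
    c=p.mean(0);u=np.linalg.svd(p-c,full_matrices=False)[2][0];u*=-np.sign(u[0])
    print("stripe PCA",an(u),"from axis",an(c-np.array([.6802,-.0828])),len(xs))
im=cv2.imread("pics/t27.png",0)
```

```text
boom top: -0.22726018897796327 0.14933691594667886 edges -0.21789388124985418
boom scene -0.21692944068901274 0.1466885626619867 [ 0.68533334 -0.08031647]
stripe scene -0.2670075791223675 0.06241956007764142 [ 0.69106102 -0.08485598]
stripe PCA -0.198371878309523 from axis -0.2231595063693041 4187
```

Run:
```python
from h import *
im=r.camera("top");cv2.imwrite("pics/t31.png",im[:,:,::-1])
s=r.read_state();print(s["time"],np.abs(s["joint_vel"]).max(),s["ft_force"])
```

```text
50.5833 0.010253378643395655 [-0.03939324 -0.45731245 -0.55509177]
```

View pics/t31.png

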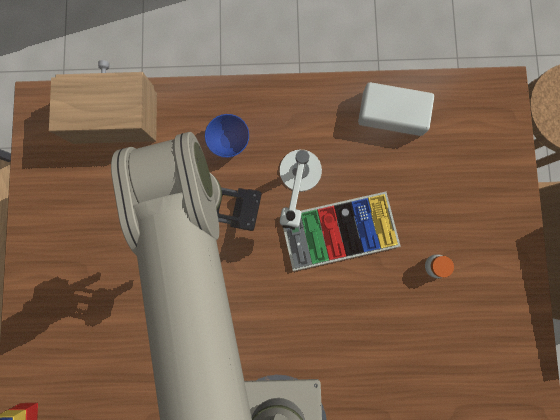

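The picture shows the bowl (227,136) and jar (440,267) where they began, all six items in the tray, the boom over its stripe and the gripper clear of everything.

```bash
python3 -c "
from bench import r
print(r.close_job())"
```

```text
the job is handed in; nothing more can be done
None
```

I swung the camera arm aside to about 1.35 rad, put all six items into their own-colour compartments with heads in the wide ends, then swung the arm back over the stripe. I handed the job in at about 50.6 s; no verdict was reported.

**Items:** For the five items whose ends I could read, the top camera put them within about 6 mm lengthwise and 3 mm sideways of centre. The trimmer is black on black, so I checked it only by its steel disc, which sits in the wide end and in line. In the last pictures all items lie flat.

**Arm:** It stands at about -0.22 rad. The top camera puts the stripe at -0.20 to -0.22 rad. A coarse reading from the scene camera gave -0.27. Both are within the 0.1 rad limit.

**Bystanders:** The bowl and cream jar are at the same pixels as at the start, and the gripper touches nothing.

**Disagreements and slips:**
- The scene camera read table positions about 9 mm further out in x than the top camera. I used the top camera for both picking and placing, so the offset cancels.
- On the first descent, to the trimmer, the fingertips pressed on the dresser with about 47 N. I lifted at once and made later descents more slowly. If the 40 N limit counts the fingers as well as the gripper's body, that could matter.

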